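# Hang bent resin prints in the cure tray and run it under the lamp

## Robot

A 6-joint arm with a two-finger parallel gripper is mounted at the origin on the work surface. World frame = base frame: x ahead of the robot, y to its left, z up, the work surface at z = 0. Lengths are in m, angles in degrees, forces in N, time in s.
With the tool pointing down it reaches from about 0.3 to 0.775 m from the base axis. Payload 14.6 kg.
Tool frame: the origin (TCP) lies midway between the tips of the shut fingers; the grasp point (between the pads) lies 19 mm behind it; z points along the fingers, y is the line along which they close (so a half turn about z gives the same grasp; the last joint's range is limited). The gripper opens to 94 mm and grips with 3 to 60 N. Pads are 16 mm wide; open, the fingers measure 119 mm over their backs; the gripper's body (75 mm by 177 mm) begins 78 mm behind the grasp point.
Start: joints at [64.767, 17.183, 87.147, -0, 75.671, -3.816], TCP at [0.201, 0.512, 0.205] pointing down, gripper open.
Joint ranges: [-173.82, 173.82], [-45.26, 126.66], [13.44, 144.39], [-59.66, 239.66], [0, 175.72], [-146.38, 146.38]. Speed limits (degrees/s): [127.2, 127.2, 147.25, 180, 180, 180].

## Interface

Orientations are given as a 3x3 rotation matrix whose columns are the frame's x, y, z axes.
In Python, from plant import r gives the robot as it stands.
- The arm moves only by the tool carry_out, never from a script. Its argument "commands" is a list that holds one entry, the list of rows, each a list of 6 numbers: the shift along the tool's x, y, z in units of 30 mm (1.0 is 30 mm), then the turn, a rotation vector about the tool's x, y, z in units of 5 degrees (1.0 is 5 degrees). A call has 1 to 5 rows; each row is the pose to reach, as a shift and turn from the pose commanded when the call began, along the tool's axes at that moment; what a row does not reach only later rows make up. A row lasts 1/10 s, in which the tool goes at most 50 mm and 8.59 degrees, less where a joint would pass 70% of its speed; a pose out of reach is approached as far as the arm can. A call with a gripper value outside its range is refused whole. "hand" is the opening, from 0 (shut) to 1 (fully open), set as the call begins (left out, the last holds). The fingers move at their own pace and stop on an object; "newtons" is the grip in N (left out, the last holds). Time passes only in rows, so rows that repeat a pose let the fingers close. It gives the time, the measured TCP pose, the force, the opening and the grip force at its end, in the units of the state.
- r.sense(): the state, without advancing time (a new reading comes with each control period).
- r.capture(name): name is "scene" or "top" or "wrist"; returns the picture (400x640x3 uint8, blue, green, red); there is no depth.
- r.camera_model(name): a dict with "fov_y" (degrees; the focal length in pixels is half the picture's height over the tangent of half this angle, whatever the lens; pixels are square), "cx", "cy" (the principal point, pixels), "origin" and "attitude" of the camera in the world; the wrist camera has in their place "tool_from_camera" (4x4, takes a point from camera to tool coordinates, whose origin is the TCP and whose axes are the flange's). Camera axes: x right, y up, looking along -z (the intrinsics and any distortion apply to the point x, -y, -z); pixel columns grow to the right and rows downward; lengths in m; the calibration is good to about 2 mm. A picture is of the moment at which its call begins: read the wrist's pose just before it. camera_model takes no time and is no camera call.
- r.sign_off(): hands the job in; it is judged then, once.
The state is a dict: "t": time; "joint_positions": joint angles; "qd": joint speeds; "tau": joint torques, N m; "tcp_pos": TCP position; "ee_rot": TCP orientation; "force": force on the tool from outside, world axes, zero at the start; "ft_torque": the same for the moment, N m; "gripper_width": opening from 0.0 (shut) to 1.0 (fully open); "grip_force": force on a finger pad.
Only numpy, scipy, OpenCV 4.12 (cv2) and the standard library are available. Lean on these libraries where they do the work, as an engineer would, in place of code of your own. Each camera call takes 0.05 s, during which the arm holds its last target. There are 200 camera calls.

## Task

Draw the cure tray all the way out of the lamp hood by its handle, then hang every bent pipe on the bench in it: thick end in a wide notch, thin end in the narrow notch opposite, both fully down, with the U bend hanging below. Then slide the loaded tray fully home under the hood and, after that, swing the lamp lever over to on; leave the other things on the bench alone.

Things in the scene. Friction and masses are not known exactly. Their poses are not given: they have to be found in the camera images.
- tray (a joint): the tray's travel along its straight slide, m: 0 = drawn fully out in front of the hood's open mouth, 0.265 = fully home under the hood (end stop); about 2 N to move, stays where it is left
- tray_mid (a point): middle of the cure tray at the height of the notch axes, 75 mm above the bench; z up, +y along the slide into the hood, +x towards the wide notches. An open aluminium frame without floor, 232 mm long (y), with two notched walls 14 mm thick, their middles at x = -50 and +50 mm; four notches in each, facing in pairs at y = -87, -29, +29, +87 mm; 55 mm free below the axes
- tray_wide (a point): middle of the wall with the four wide notches: open upward, 17 mm wide, flaring 7 mm a side towards the wall's top; an end lying on the notch floor has its axis at this point's height (75 mm), the wall top is 9 mm higher; axes as tray_mid
- tray_narrow (a point): middle of the wall with the four narrow notches: 12 mm wide (the thick end cannot enter), same flare, same seated axis height (75 mm) and wall top 9 mm higher; axes as tray_mid
- hood_mouth (a point): middle of the hood's open mouth, on the bench; axes as tray_mid. The fixed black hood reaches 240 mm to +y from here, 196 mm wide in x, 110 mm high, with a lamp block on it to 144 mm; under its roof 98 mm are clear above the bench, so pipes must hang low. With the tray fully out the mouth is 145 mm to +y from tray_mid
- tray_handle (a point): centre of the gripping part of the tray's upright handle block (18 mm along tray x, 14 mm along tray y, from 18 to 62 mm above the bench; this point 44 mm above it), 190 mm from the tray's middle towards -y, moves with the tray; there is free room on both sides
- lamp_lever (a joint): lamp lever, rad: 0 = off (leaning to the station's -x side, towards the robot), 1.0 = on (leaning to +x, towards the hood); swings about a level axis, stays where it is left, light to push
- lamp_lever_tip (a point): centre of the 26 mm ball at the tip of the 80 mm lamp lever on its block in front of the hood (hood wall 57 mm to the +x side of the lever's pivot); it moves with the lever in an arc towards the tray's +x, some 77 mm from off to on, at the same height at both ends
- pipe0_bend (a point): pipe0: a bent resin pipe, grey, flat on the bench at the start (14 mm tall): two ends on one common axis with a square U bend 36 mm deep between them; may be absent. This point: middle of the U's cross-bar (14 mm round, 60 mm between the legs' axes, legs 14 mm round), on its axis, 36 mm to +y from the axis of the ends; x along the common axis, from thick to thin end, z upward at the start
- pipe0_thick (a point): pipe0: point on the axis of its thick end (14 mm round, tip 15 mm farther out), 50 mm to -x from the middle of the pipe: this point belongs over a wide notch's wall. About 70 g; with both ends in notches and let go, the pipe turns freely and its bend swings down by its weight
- pipe0_thin (a point): pipe0: point on the axis of its thin end (9 mm round, tip 15 mm farther out), 50 mm to +x from the middle: this point belongs over a narrow notch's wall
- pipe1_bend (a point): pipe1: a bent resin pipe, grey, flat on the bench at the start (14 mm tall): two ends on one common axis with a square U bend 36 mm deep between them; may be absent. This point: middle of the U's cross-bar (14 mm round, 60 mm between the legs' axes, legs 14 mm round), on its axis, 36 mm to +y from the axis of the ends; x along the common axis, from thick to thin end, z upward at the start
- pipe1_thick (a point): pipe1: point on the axis of its thick end (14 mm round, tip 15 mm farther out), 50 mm to -x from the middle of the pipe: this point belongs over a wide notch's wall. About 70 g; with both ends in notches and let go, the pipe turns freely and its bend swings down by its weight
- pipe1_thin (a point): pipe1: point on the axis of its thin end (9 mm round, tip 15 mm farther out), 50 mm to +x from the middle: this point belongs over a narrow notch's wall
- pipe2_bend (a point): pipe2: a bent resin pipe, grey, flat on the bench at the start (14 mm tall): two ends on one common axis with a square U bend 36 mm deep between them; may be absent. This point: middle of the U's cross-bar (14 mm round, 60 mm between the legs' axes, legs 14 mm round), on its axis, 36 mm to +y from the axis of the ends; x along the common axis, from thick to thin end, z upward at the start
- pipe2_thick (a point): pipe2: point on the axis of its thick end (14 mm round, tip 15 mm farther out), 50 mm to -x from the middle of the pipe: this point belongs over a wide notch's wall. About 70 g; with both ends in notches and let go, the pipe turns freely and its bend swings down by its weight
- pipe2_thin (a point): pipe2: point on the axis of its thin end (9 mm round, tip 15 mm farther out), 50 mm to +x from the middle: this point belongs over a narrow notch's wall
- pipe3_bend (a point): pipe3: a bent resin pipe, grey, flat on the bench at the start (14 mm tall): two ends on one common axis with a square U bend 36 mm deep between them; may be absent. This point: middle of the U's cross-bar (14 mm round, 60 mm between the legs' axes, legs 14 mm round), on its axis, 36 mm to +y from the axis of the ends; x along the common axis, from thick to thin end, z upward at the start
- pipe3_thick (a point): pipe3: point on the axis of its thick end (14 mm round, tip 15 mm farther out), 50 mm to -x from the middle of the pipe: this point belongs over a wide notch's wall. About 70 g; with both ends in notches and let go, the pipe turns freely and its bend swings down by its weight
- pipe3_thin (a point): pipe3: point on the axis of its thin end (9 mm round, tip 15 mm farther out), 50 mm to +x from the middle: this point belongs over a narrow notch's wall
- cube_a: white 20 mm print cube, a bystander; origin under its middle
- cube_b: white 20 mm print cube, a bystander; origin under its middle
- disc: small blue print disc, 26 mm wide, 8 mm tall, among the pipes, a bystander; origin under its middle
- tower: blue printed tower, 100 mm tall, a bystander; origin under its middle

How it is judged (in metres and radians):
On the way, in this order (a step that is already met when the one before it is completed fails the run):
1. the tray is drawn fully out (value of joint tray below 0.015 m), for 0.2 s.
2. all pipes hang in notches of the drawn-out tray, bends down (value of joint tray below 0.04 m and x of pipe0_thick in the frame of tray_mid between 0.04 and 0.06 m and x of pipe0_thin in the frame of tray_mid between -0.06 and -0.04 m and z of pipe0_thick in the frame of tray_mid between -0.006 and 0.005 m and z of pipe0_thin in the frame of tray_mid between -0.006 and 0.005 m and y of pipe0_thick in the frame of tray_mid between -0.11 and 0.11 m and angle between the x axis of each of pipe0_thick, pipe1_thick, pipe2_thick, pipe3_thick and the x axis of tray_mid, either way round below 0.15 rad and z of each of pipe0_bend, pipe1_bend, pipe2_bend, pipe3_bend in the frame of tray_mid below -0.028 m and x of pipe1_thick in the frame of tray_mid between 0.04 and 0.06 m and x of pipe1_thin in the frame of tray_mid between -0.06 and -0.04 m and z of pipe1_thick in the frame of tray_mid between -0.006 and 0.005 m and z of pipe1_thin in the frame of tray_mid between -0.006 and 0.005 m and y of pipe1_thick in the frame of tray_mid between -0.11 and 0.11 m and x of pipe2_thick in the frame of tray_mid between 0.04 and 0.06 m and x of pipe2_thin in the frame of tray_mid between -0.06 and -0.04 m and z of pipe2_thick in the frame of tray_mid between -0.006 and 0.005 m and z of pipe2_thin in the frame of tray_mid between -0.006 and 0.005 m and y of pipe2_thick in the frame of tray_mid between -0.11 and 0.11 m and x of pipe3_thick in the frame of tray_mid between 0.04 and 0.06 m and x of pipe3_thin in the frame of tray_mid between -0.06 and -0.04 m and z of pipe3_thick in the frame of tray_mid between -0.006 and 0.005 m and z of pipe3_thin in the frame of tray_mid between -0.006 and 0.005 m and y of pipe3_thick in the frame of tray_mid between -0.11 and 0.11 m), for 0.2 s.
3. the loaded tray is fully home under the hood, lamp still off (value of joint tray above 0.258 m and value of joint lamp_lever below 0.3 rad and x of pipe0_thick in the frame of tray_mid between 0.04 and 0.06 m and x of pipe0_thin in the frame of tray_mid between -0.06 and -0.04 m and z of pipe0_thick in the frame of tray_mid between -0.006 and 0.005 m and z of pipe0_thin in the frame of tray_mid between -0.006 and 0.005 m and y of pipe0_thick in the frame of tray_mid between -0.11 and 0.11 m and angle between the x axis of each of pipe0_thick, pipe1_thick, pipe2_thick, pipe3_thick and the x axis of tray_mid, either way round below 0.15 rad and z of each of pipe0_bend, pipe1_bend, pipe2_bend, pipe3_bend in the frame of tray_mid below -0.028 m and x of pipe1_thick in the frame of tray_mid between 0.04 and 0.06 m and x of pipe1_thin in the frame of tray_mid between -0.06 and -0.04 m and z of pipe1_thick in the frame of tray_mid between -0.006 and 0.005 m and z of pipe1_thin in the frame of tray_mid between -0.006 and 0.005 m and y of pipe1_thick in the frame of tray_mid between -0.11 and 0.11 m and x of pipe2_thick in the frame of tray_mid between 0.04 and 0.06 m and x of pipe2_thin in the frame of tray_mid between -0.06 and -0.04 m and z of pipe2_thick in the frame of tray_mid between -0.006 and 0.005 m and z of pipe2_thin in the frame of tray_mid between -0.006 and 0.005 m and y of pipe2_thick in the frame of tray_mid between -0.11 and 0.11 m and x of pipe3_thick in the frame of tray_mid between 0.04 and 0.06 m and x of pipe3_thin in the frame of tray_mid between -0.06 and -0.04 m and z of pipe3_thick in the frame of tray_mid between -0.006 and 0.005 m and z of pipe3_thin in the frame of tray_mid between -0.006 and 0.005 m and y of pipe3_thick in the frame of tray_mid between -0.11 and 0.11 m), for 0.2 s.
4. the lamp lever is on (value of joint lamp_lever above 0.85 rad), for 0.2 s.
At the end, for the whole second after the job is handed in: Each pipe hangs in the tray: end points within 10 mm of the wall middles (thick end wide side), 6 mm below to 5 mm above seated height, axis within 0.15 rad of straight across, bend at least 28 mm below; tray within 7 mm of home, lever past 0.85 rad, steadily (x of pipe0_thick in the frame of tray_mid between 0.04 and 0.06 m and x of pipe0_thin in the frame of tray_mid between -0.06 and -0.04 m and z of pipe0_thick in the frame of tray_mid between -0.006 and 0.005 m and z of pipe0_thin in the frame of tray_mid between -0.006 and 0.005 m and y of pipe0_thick in the frame of tray_mid between -0.11 and 0.11 m and angle between the x axis of each of pipe0_thick, pipe1_thick, pipe2_thick, pipe3_thick and the x axis of tray_mid, either way round below 0.15 rad and z of each of pipe0_bend, pipe1_bend, pipe2_bend, pipe3_bend in the frame of tray_mid below -0.028 m and x of pipe1_thick in the frame of tray_mid between 0.04 and 0.06 m and x of pipe1_thin in the frame of tray_mid between -0.06 and -0.04 m and z of pipe1_thick in the frame of tray_mid between -0.006 and 0.005 m and z of pipe1_thin in the frame of tray_mid between -0.006 and 0.005 m and y of pipe1_thick in the frame of tray_mid between -0.11 and 0.11 m and x of pipe2_thick in the frame of tray_mid between 0.04 and 0.06 m and x of pipe2_thin in the frame of tray_mid between -0.06 and -0.04 m and z of pipe2_thick in the frame of tray_mid between -0.006 and 0.005 m and z of pipe2_thin in the frame of tray_mid between -0.006 and 0.005 m and y of pipe2_thick in the frame of tray_mid between -0.11 and 0.11 m and x of pipe3_thick in the frame of tray_mid between 0.04 and 0.06 m and x of pipe3_thin in the frame of tray_mid between -0.06 and -0.04 m and z of pipe3_thick in the frame of tray_mid between -0.006 and 0.005 m and z of pipe3_thin in the frame of tray_mid between -0.006 and 0.005 m and y of pipe3_thick in the frame of tray_mid between -0.11 and 0.11 m and value of joint tray above 0.258 m and value of joint lamp_lever above 0.85 rad); the robot touches nothing.
It fails at once if a bystander is moved more than 5 cm (distance of any of cube_a, cube_b, disc, tower from where it was at the start of the episode above 0.05 m).
It fails at once if the lamp is switched on before the tray is inside the hood (value of joint lamp_lever above 0.85 rad and value of joint tray below 0.2 m).
Of pipe0, pipe1, pipe2, pipe3 only 3 to 4 are there at a start; the rules pass over those that are not, and their reading is None.
At some moment in a run one of pipe0, pipe1, pipe2, pipe3 may be knocked a few centimetres aside while the robot is not near it.
Once in a run the grip may slacken for a moment while it holds something.
It also fails if it takes over 210 s, if anything falls off the work surface, if the arm or the gripper's body presses on something with over 40 N, if the wrist force passes 120 N, or if a joint passes its speed limit or range.

## Working session

There is one attempt and no reset: what is moved stays moved. The work goes in short steps, Python scripts to look and compute and a tool call to move; the robot and the scene stay as the last step left them, time stands still between calls to the robot, and variables do not carry over. Pictures are saved under pics/ and viewed, at most 14 in all, crops included, and the job is handed in when it is done.

Besides the shell and the picture viewer there is one more tool, called after ">>>" as name(argument=value, ...), one argument or row to a line, values as JSON. carry_out: Moves the arm, as the interface text tells. Its arguments: {"type":"object","properties":{"commands":{"type":"array"},"hand":{"type":"number"},"newtons":{"type":"number"}},"required":["commands"]}

```bash
ls; mkdir -p pics; python3 - <<'E'
from plant import r
import cv2,numpy as np
np.set_printoptions(precision=4,suppress=True)
s=r.sense();print(s['t'],s['tcp_pos'],s['ee_rot'],s['gripper_width'])
for n in("scene","top","wrist"):
    print(n,r.camera_model(n))
for n in("scene","top"):
    cv2.imwrite(f"pics/{n}0.png",r.capture(n))
E
```

```text
pics
0.0 [0.2007 0.5118 0.2049] [[-0.9309  0.3651 -0.0005]
 [ 0.3651  0.9309 -0.001 ]
 [ 0.0001 -0.0012 -1.    ]] 1.002107697165101
scene {'fov_y': 52.22003880994196, 'cx': 314.05207695590616, 'cy': 206.35643995858715, 'origin': array([0.8864, 0.5059, 0.7244]), 'attitude': array([[-0.8554, -0.3656,  0.3669],
       [ 0.5177, -0.5819,  0.6272],
       [-0.0158,  0.7264,  0.6871]])}
top {'fov_y': 57.822495645179345, 'cx': 324.13346448633814, 'cy': 199.2991538765279, 'origin': array([ 0.4552, -0.0572,  0.9981]), 'attitude': array([[-0.0078,  0.9957, -0.0926],
       [-1.    , -0.0081, -0.0029],
       [-0.0036,  0.0926,  0.9957]])}
wrist {'fov_y': 68.47919520063297, 'cx': 316.7487385664869, 'cy': 198.43939215784883, 'tool_from_camera': array([[-0.0005,  0.9598,  0.2806,  0.0829],
       [ 1.    ,  0.0005,  0.0002,  0.0009],
       [ 0.0001,  0.2806, -0.9598, -0.1798],
       [ 0.    ,  0.    ,  0.    ,  1.    ]])}
```

View pics/scene0.png

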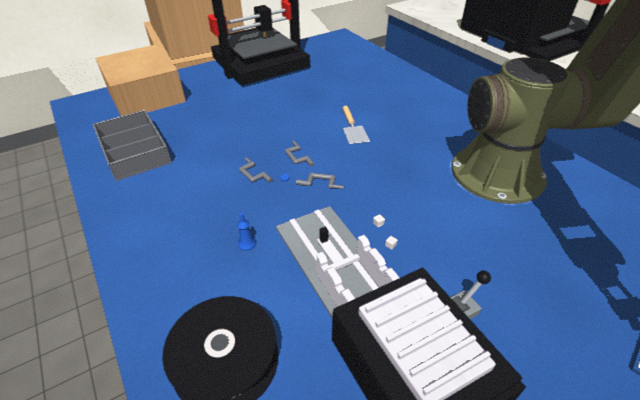

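View pics/top0.png

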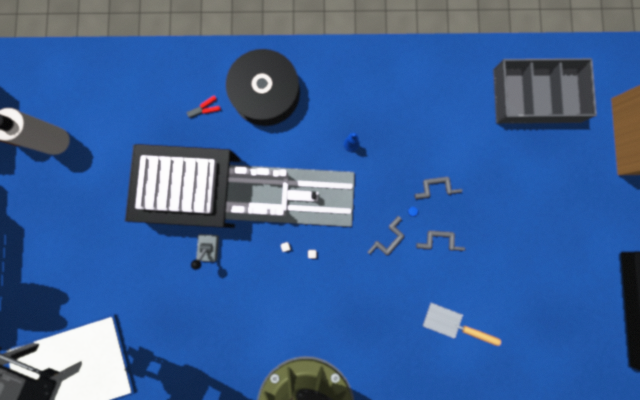

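The scene shows three grey pipes (top view around (438,187), (390,237) and (440,240)) with the disc at (413,212). The handle is at (315,196) in the top view, and the lever ball at (196,265). The cubes are at (285,247) and (312,254), and the tower is at (352,142).

```bash
cat > h.py <<'E'
from plant import r
import cv2,numpy as np
np.set_printoptions(precision=4,suppress=True)
def cam(name,s=None):
    m=r.camera_model(name); f=200/np.tan(np.radians(m['fov_y']/2))
    if name=='wrist':
        s=s or r.sense(); T=np.array(m['tool_from_camera']); R=np.array(s['ee_rot'])
        return R@T[:3,:3], R@T[:3,3]+np.array(s['tcp_pos']), f,m['cx'],m['cy']
    return np.array(m['attitude']),np.array(m['origin']),f,m['cx'],m['cy']
def pt(c,uv,z):
    A,o,f,cx,cy=c; uv=np.atleast_2d(uv).astype(float)
    d=np.c_[(uv[:,0]-cx)/f,-(uv[:,1]-cy)/f,-np.ones(len(uv))]@A.T
    return o+d*((z-o[2])/d[:,2])[:,None]
def px(c,P):
    A,o,f,cx,cy=c; q=(np.atleast_2d(P)-o)@A
    return np.c_[cx+f*q[:,0]/-q[:,2],cy-f*q[:,1]/-q[:,2]]
def pipes(im,c,z=0.007,amin=100):
    """grey pipe blobs -> list of (contour, mask)"""
    hsv=cv2.cvtColor(im,cv2.COLOR_BGR2HSV)
    m=((hsv[...,1]<70)&(hsv[...,2]>50)&(hsv[...,2]<215)).astype(np.uint8)*255
    cs,_=cv2.findContours(m,cv2.RETR_EXTERNAL,cv2.CHAIN_APPROX_NONE)
    return m,[k for k in cs if cv2.contourArea(k)>amin]
E
python3 - <<'E'
from h import *
im=cv2.imread('pics/top0.png');c=cam('top')
m,cs=pipes(im,c,amin=60)
for k in cs:
    b=cv2.boundingRect(k)
    if 350<b[0]<480 and 150<b[1]<270:
        print(b,cv2.contourArea(k),pt(c,np.array(cv2.minAreaRect(k)[0]),.007)[0],cv2.minAreaRect(k))
for n,uv,z in (('handle',(316,196),.062),('hoodTR',(233,149),.11),('hoodBR',(224,225),.11),('hoodTL',(136,146),.11),('hoodBL',(126,221),.11),('rail',(353,172),.0),('rail2',(352,226),0),('ball',(196,265),.1),('cubeA',(285,247),.02),('cubeB',(312,254),.02),('tower',(352,140),.1),('disc',(413,212),.008)):
    print(n,pt(c,uv,z)[0])
cv2.imwrite('pics/top0c.png',np.hstack([cv2.resize(im[130:280,120:370],None,fx=3,fy=3,interpolation=2)]))
E
```

```text
(417, 231, 47, 19) 204.0 [ 0.434  -0.3691  0.007 ] ((440.2858581542969, 239.92547607421875), (46.173770904541016, 17.201141357421875), 2.4895529747009277)
(369, 217, 34, 37) 213.0 [ 0.4368 -0.2306  0.007 ] ((389.25408935546875, 239.29505920410156), (17.15694236755371, 45.453094482421875), 39.80557632446289)
(415, 178, 46, 20) 195.5 [ 0.5803 -0.3643  0.007 ] ((436.5389404296875, 186.5127410888672), (16.779821395874023, 45.39344787597656), 81.57302856445312)
handle [ 0.5511 -0.0335  0.062 ]
hoodTR [0.6658 0.172  0.11  ]
hoodBR [0.4766 0.1911 0.11  ]
hoodTL [0.6756 0.415  0.11  ]
hoodBL [0.4883 0.432  0.11  ]
rail [ 0.6238 -0.1354  0.    ]
rail2 [ 0.4737 -0.1304  0.    ]
ball [0.3795 0.2609 0.1   ]
cubeA [0.4186 0.0515 0.02  ]
cubeB [ 0.3995 -0.0208  0.02  ]
tower [ 0.6888 -0.1263  0.1   ]
disc [ 0.5105 -0.2971  0.008 ]
```

View pics/top0c.png

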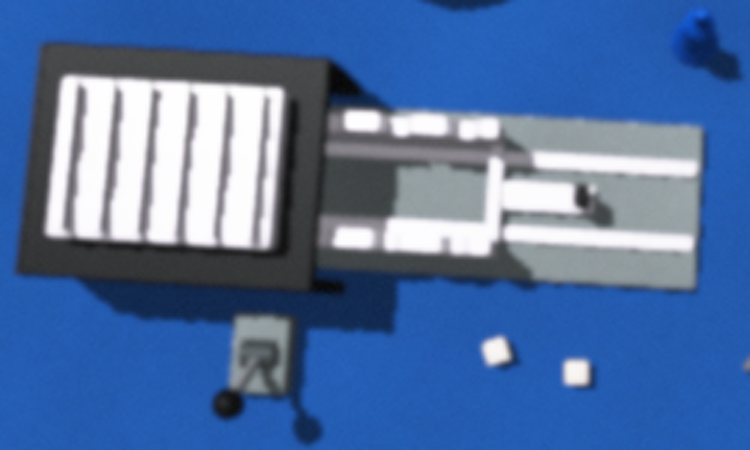

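Crop: the tray is partly out, the handle block top is at zoom (585,197), and the slide rails tilt about 2.5°. The cubes sit close to the tray's robot side. I'm moving over the handle now.

```bash
cat >> h.py <<'E'
from scipy.spatial.transform import Rotation as Ro
def Rt(th):
    t=np.radians(th);y=np.array([np.cos(t),np.sin(t),0]);z=np.array([0,0,-1.]);return np.c_[np.cross(y,z),y,z]
def go(P,R,s=None,frm=None):
    """prints shift(30mm) & turn(5deg) from current pose to (P,R)"""
    s=s or r.sense(); R0=np.array(s['ee_rot']);p0=np.array(s['tcp_pos'])
    if frm is not None: p0,R0=frm
    d=R0.T@(np.array(P)-p0)/.03; w=np.degrees(Ro.from_matrix(R0.T@R).as_rotvec())/5
    print('rows',np.round(np.r_[d,w],3),'n>=',max(np.linalg.norm(d)*.6,np.linalg.norm(w)*5/8.59))
def st():
    s=r.sense();y=np.array(s['ee_rot'])[:,1]
    print(round(s['t'],2),s['tcp_pos'],'th',np.degrees(np.arctan2(y[1],y[0])),'z',np.array(s['ee_rot'])[:,2],'g',s['gripper_width'],s['grip_force'],'F',s['force'],'q6',s['joint_positions'][5]);return s
E
python3 -c "
from h import *
go([.551,-.0335,.2],Rt(-2.6))
go([.551,-.0335,.2],Rt(-2.6+180))"
```

```text
rows [-17.507 -12.658   0.177  -0.011   0.007  14.236] n>= 12.962513349200345
rows [-17.507 -12.658   0.177  -0.007  -0.012 -21.764] n>= 12.962513349200345
```

>>> carry_out(
  commands=[
    [[-1.4, -1, 0, 0, 0, 0], [-2.8, -2, 0, 0, 0, 0], [-4.2, -3, 0, 0, 0, 0], [-5.6, -4, 0, 0, 0, 0], [-6.5, -4.7, 0, 0, 0, 0]],
  ],
)

```text
t: 0.6
tcp_pos: [0.3317, 0.3074, 0.2053]
ee_rot: [[-0.931, 0.366, -0.0], [0.366, 0.931, -0.0], [-0.0, -0.0, -1.0]]
force: [-0.6, 0.7, 0.9]
gripper_width: 1.0
grip_force: 0.0
```

>>> carry_out(
  commands=[
    [[-1.4, -1, 0, 0, 0, 0], [-2.8, -2, 0, 0, 0, 0], [-4.2, -3, 0, 0, 0, 0], [-5.6, -4, 0, 0, 0, 0], [-6.5, -4.7, 0, 0, 0, 0]],
  ],
)

```text
t: 1.1
tcp_pos: [0.4618, 0.1047, 0.2053]
ee_rot: [[-0.931, 0.366, -0.0], [0.366, 0.931, -0.0], [0.0, -0.0, -1.0]]
force: [-0.0, 0.1, 0.2]
gripper_width: 1.005
grip_force: 0.0
```

>>> carry_out(
  commands=[
    [[-1.2, -0.8, 0, 0, 0, 1.5], [-2.4, -1.6, 0.1, 0, 0, 3], [-3.6, -2.4, 0.1, 0, 0, 4.5], [-4.5, -3.2, 0.15, 0, 0, 6], [-4.5, -3.2, 0.15, 0, 0, 7]],
  ],
)

```text
t: 1.6
tcp_pos: [0.5525, -0.0349, 0.1999]
ee_rot: [[-0.546, 0.838, -0.001], [0.838, 0.546, -0.0], [0.001, -0.001, -1.0]]
force: [-0.5, 0.3, -0.4]
gripper_width: 1.001
grip_force: 0.0
```

>>> carry_out(
  commands=[
    [[0, 0, 0, 0, 0, 1.5], [0, 0, 0, 0, 0, 3], [0, 0, 0, 0, 0, 4.5], [0, 0, 0, 0, 0, 6], [0, 0, 0, 0, 0, 7.2]],
  ],
)

```text
t: 2.1
tcp_pos: [0.5514, -0.0316, 0.2006]
ee_rot: [[0.047, 0.999, -0.001], [0.999, -0.047, 0.0], [0.0, -0.001, -1.0]]
force: [-0.8, -0.2, 0.6]
gripper_width: 0.998
grip_force: 0.0
```

```bash
python3 - <<'E'
from h import *
s=st();c=cam('wrist',s);cv2.imwrite('pics/w1.png',r.capture('wrist'));st()
go([.551,-.0335,.2],Rt(-2.6))
E
```

```text
2.1 [ 0.5514 -0.0316  0.2006] th -2.7184987355331978 z [-0.0008  0.0001 -1.    ] g 0.9982299169568644 0.0 F [-0.7833 -0.1608  0.5721] q6 -4.358176170250443
2.15 [ 0.5514 -0.0316  0.2006] th -3.041916562462432 z [-0.0006  0.0001 -1.    ] g 1.0021301614002704 0.0 F [ 0.6418  0.4571 -0.3917] q6 -4.035231429666932
rows [-0.065 -0.011  0.02  -0.007 -0.001 -0.088] n>= 0.05163063731295729
```

View pics/w1.png

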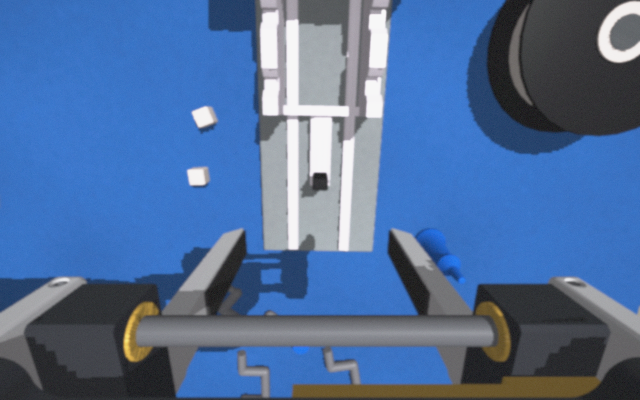

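Wrist view: the handle top is at about (320,178) and the tray's front bar at row 110. The rails run vertically at columns 293 and 347.

```bash
python3 - <<'E'
from h import *
s=st();c=cam('wrist',s)
print(px(c,s['tcp_pos']),px(c,[.551,-.0335,.062]),px(cam('top'),[.551,-.0335,.062]))
print('handle',pt(c,(320,177),.062))
print('rails',pt(c,[(293,120),(293,245),(347,120),(347,245),(262,245),(376,245)],.003))
print('cubes',pt(c,[(205,118),(198,176)],.01))
im=cv2.imread('pics/w1.png');b=(im.max(2)<60)
ys,xs=np.nonzero(b[165:195,305:335]);print(xs.min()+305,xs.max()+305,ys.min()+165,ys.max()+165)
E
```

```text
2.15 [ 0.5514 -0.0316  0.2006] th -3.041916562462432 z [-0.0006  0.0001 -1.    ] g 1.0021301614002704 0.0 F [ 0.6418  0.4571 -0.3917] q6 -4.035231429666932
[[317.527  242.4843]] [[317.1157 191.5363]] [[316.0181 196.026 ]]
handle [[ 0.5551 -0.0171  0.062 ]]
rails [[ 0.5251  0.0441  0.003 ]
 [ 0.5122 -0.125   0.003 ]
 [ 0.5921  0.0405  0.003 ]
 [ 0.5879 -0.129   0.003 ]
 [ 0.4687 -0.1227  0.003 ]
 [ 0.6285 -0.1312  0.003 ]]
cubes [[ 0.419   0.0523  0.01  ]
 [ 0.3984 -0.0186  0.01  ]]
313 325 174 189
```

>>> carry_out(
  commands=[
    [[0.1, 0.05, 1.2, 0, 0, 0], [0.1, 0.05, 2.4, 0, 0, 0], [0.1, 0.05, 3.6, 0, 0, 0], [0.1, 0.05, 4.8, 0, 0, 0], [0.1, 0.05, 5.8, 0, 0, 0]],
  ],
)

```text
t: 2.65
tcp_pos: [0.5525, -0.0286, 0.0248]
ee_rot: [[0.04, 0.999, -0.001], [0.999, -0.04, 0.0], [0.0, -0.001, -1.0]]
force: [0.9, 0.6, -0.5]
gripper_width: 1.001
grip_force: 0.0
```

>>> carry_out(
  commands=[
    [[0, 0, 0, 0, 0, 0], [0, 0, 0, 0, 0, 0], [0, 0, 0, 0, 0, 0], [0, 0, 0, 0, 0, 0], [0, 0, 0, 0, 0, 0]],
  ],
  hand=0.1,
  newtons=20,
)

```text
t: 3.15
tcp_pos: [0.5537, -0.0287, 0.0281]
ee_rot: [[0.042, 0.999, 0.002], [0.999, -0.042, -0.0], [-0.0, 0.002, -1.0]]
force: [-0.2, -0.2, -0.1]
gripper_width: 0.61
grip_force: 0.0
```

>>> carry_out(
  commands=[
    [[0, 0, 0, 0, 0, 0], [0, 0, 0, 0, 0, 0], [0, 0, 0, 0, 0, 0], [0, 0, 0, 0, 0, 0], [0, 0, 0, 0, 0, 0]],
  ],
)

```text
t: 3.65
tcp_pos: [0.5548, -0.0288, 0.0272]
ee_rot: [[0.042, 0.999, 0.004], [0.999, -0.042, -0.0], [-0.0, 0.004, -1.0]]
force: [18.2, -1.1, -20.6]
gripper_width: 0.189
grip_force: 20.0
```

>>> carry_out(
  commands=[
    [[-0.4, 0, 0, 0, 0, 0], [-0.8, 0, 0, 0, 0, 0], [-1.2, 0, 0, 0, 0, 0], [-1.6, 0, 0, 0, 0, 0], [-2, 0, 0, 0, 0, 0]],
  ],
)

```text
t: 4.15
tcp_pos: [0.5508, -0.0891, 0.027]
ee_rot: [[0.042, 0.999, 0.0], [0.999, -0.042, 0.0], [0.0, 0.0, -1.0]]
force: [2.4, 2.2, -0.1]
gripper_width: 0.194
grip_force: 20.0
```

```bash
python3 - <<'E'
from h import *
s=st();im=r.capture('top');st();cv2.imwrite('pics/top1.png',cv2.resize(im[130:280,120:370],None,fx=3,fy=3,interpolation=2))
E
```

```text
4.15 [ 0.5508 -0.0891  0.027 ] th -2.4181848241206145 z [ 0.0004  0.0002 -1.    ] g 0.19404502958925182 19.991129636764526 F [ 2.3733  2.2306 -0.0896] q6 -10.551179738794785
4.2 [ 0.5507 -0.0907  0.027 ] th -2.4658337582234813 z [ 0.0004 -0.0004 -1.    ] g 0.1899592673494452 20.014735758304596 F [ 3.0219 -4.0544  0.4242] q6 -10.63053403631141
```

View pics/top1.png

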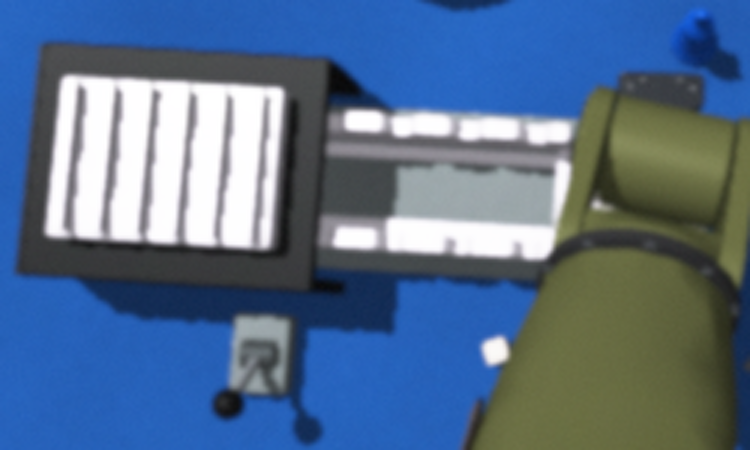

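The tray follows the gripper: the wall segments have moved right by about 65 zoomed px. I'll keep pulling to the stop.

>>> carry_out(
  commands=[
    [[-0.3, 0, 0, 0, 0, 0], [-0.6, 0, 0, 0, 0, 0], [-0.9, 0, 0, 0, 0, 0], [-1.2, 0, 0, 0, 0, 0], [-1.5, 0, 0, 0, 0, 0]],
  ],
)

```text
t: 4.7
tcp_pos: [0.5478, -0.1341, 0.027]
ee_rot: [[0.042, 0.999, -0.002], [0.999, -0.042, 0.0], [0.0, -0.002, -1.0]]
force: [-8.4, 1.9, 7.8]
gripper_width: 0.191
grip_force: 20.0
```

>>> carry_out(
  commands=[
    [[-0.1, 0, 0, 0, 0, 0], [-0.2, 0, 0, 0, 0, 0], [-0.3, 0, 0, 0, 0, 0], [-0.4, 0, 0, 0, 0, 0], [-0.5, 0, 0, 0, 0, 0]],
  ],
)

```text
t: 5.2
tcp_pos: [0.5469, -0.1489, 0.027]
ee_rot: [[0.042, 0.999, -0.003], [0.999, -0.042, 0.001], [0.0, -0.003, -1.0]]
force: [-10.8, 2.1, 10.1]
gripper_width: 0.194
grip_force: 20.0
```

>>> carry_out(
  commands=[
    [[-0.1, -0.02, 0, 0, 0, 0], [-0.2, -0.03, 0, 0, 0, 0], [-0.3, -0.03, 0, 0, 0, 0], [-0.4, -0.04, 0, 0, 0, 0], [-0.5, -0.05, 0, 0, 0, 0]],
  ],
)

```text
t: 5.7
tcp_pos: [0.5461, -0.1609, 0.0263]
ee_rot: [[0.041, 0.999, -0.0], [0.999, -0.041, 0.004], [0.004, -0.001, -1.0]]
force: [7.7, 25.0, -2.5]
gripper_width: 0.187
grip_force: 19.8
```

>>> carry_out(
  commands=[
    [[0.1, 0, 0, 0, 0, 0], [0.1, 0, 0, 0, 0, 0], [0.1, 0, 0, 0, 0, 0], [0.1, 0, 0, 0, 0, 0], [0.1, 0, 0, 0, 0, 0]],
  ],
  hand=1,
)

```text
t: 6.2
tcp_pos: [0.5461, -0.1607, 0.027]
ee_rot: [[0.042, 0.999, -0.0], [0.999, -0.042, -0.0], [-0.0, -0.0, -1.0]]
force: [-0.0, -0.6, -0.2]
gripper_width: 0.575
grip_force: 0.0
```

>>> carry_out(
  commands=[
    [[0, 0, 0, 0, 0, 0], [0, 0, 0, 0, 0, 0], [0, 0, 0, 0, 0, 0], [0, 0, -0.6, 0, 0, 0], [0, 0, -1.6, 0, 0, 0]],
  ],
)

```text
t: 6.7
tcp_pos: [0.5451, -0.1601, 0.0739]
ee_rot: [[0.042, 0.999, -0.003], [0.999, -0.042, 0.001], [0.001, -0.003, -1.0]]
force: [-0.4, 1.0, 0.1]
gripper_width: 0.988
grip_force: 0.0
```

>>> carry_out(
  commands=[
    [[-0.6, 0, -1.4, 0, 0, 0], [-1.6, 0, -2.6, 0, 0, 0], [-2.6, 0, -3.8, 0, 0, 0], [-3.6, -0.5, -5, 0, 0, 0], [-3.6, -1, -5.5, 0, 0, 0]],
  ],
)

```text
t: 7.2
tcp_pos: [0.5113, -0.2702, 0.2432]
ee_rot: [[0.045, 0.999, 0.003], [0.999, -0.045, -0.003], [-0.002, 0.003, -1.0]]
force: [-0.4, -0.0, -0.3]
gripper_width: 1.001
grip_force: 0.0
```

```bash
python3 - <<'E'
from h import *
s=st();c=cam('wrist',s);print(repr(c[0]),c[1]);cv2.imwrite('pics/w2.png',r.capture('wrist'));st()
E
```

```text
7.2 [ 0.5113 -0.2702  0.2432] th -2.5546579773099256 z [ 0.0034 -0.0026 -1.    ] g 1.000525940615654 0.0 F [-0.4034 -0.0217 -0.3099] q6 -28.910833874472907
array([[ 0.999 ,  0.044 ,  0.0103],
       [-0.0451,  0.9579,  0.2834],
       [ 0.0026, -0.2836,  0.9589]]) [ 0.5141 -0.1865  0.4227]
7.25 [ 0.5102 -0.2691  0.2445] th -2.5483422833350695 z [ 0.0044 -0.0031 -1.    ] g 1.0028034629788176 0.0 F [-1.6239 -0.3434  1.7851] q6 -28.88218436730681
```

View pics/w2.png

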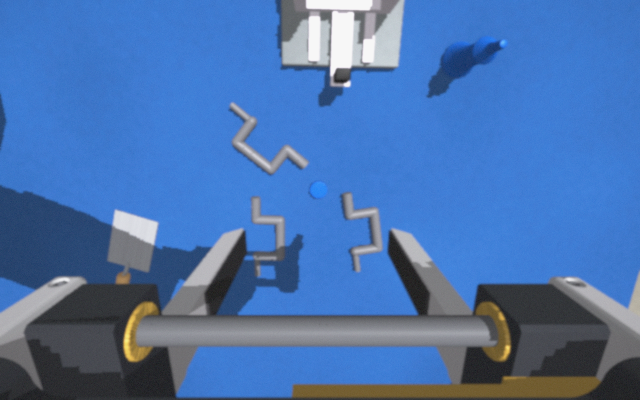

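Wrist view: pipe A's ends are at (232,105) thin and (305,165) thick, with its bend at lower left. Pipe B (256,200)–(257,275) and pipe C (347,195)–(356,270) both have their bends to the right. The disc is at (318,190) and the handle at (341,78).

```bash
cat >> h.py <<'E'
def find(im,c,show=True,roi=None):
    """pipe = grey blob ~130x50 on bench: bar middle (world xy), bend direction phi (deg)"""
    m,cs=pipes(im,c); out=[]
    for k in cs:
        W=pt(c,k[:,0,:],.007)[:,:2]
        if W[:,0].min()<.25 or W[:,0].max()>.72: continue
        rc=cv2.minAreaRect((W*1000).astype(np.float32)); b=cv2.boxPoints(rc)
        e=b[1]-b[0],b[2]-b[1]; i=int(np.linalg.norm(e[1])>np.linalg.norm(e[0]))
        L,w=np.linalg.norm(e[i]),np.linalg.norm(e[1-i])
        if not(100<L<150 and 38<w<64): continue
        u=e[i]/L; n=np.array([-u[1],u[0]]); ctr=np.array(rc[0])
        mk=np.zeros(m.shape,np.uint8);cv2.drawContours(mk,[k],-1,1,-1);mk[m==0]=0
        P=pt(c,np.argwhere(mk)[:,::-1],.007)[:,:2]*1000-ctr
        mid=P[abs(P@u)<18]; 
        if len(mid)<10: continue
        if (mid@n).mean()<0: n=-n
        bar=np.median(mid@n); lo,hi=np.percentile(mid@n,[3,97])
        es=[]
        for sg in(1,-1):
            q=P[(sg*(P@u)>L/2-22)&(sg*(P@u)<L/2-4)]@n; es.append(np.ptp(np.percentile(q,[3,97])) if len(q) else 0)
        phi=np.degrees(np.arctan2(n[1],n[0])); ux=np.array([n[1],-n[0]])
        Q=(ctr+bar*n)/1000
        out.append((Q,phi)); 
        if show: print('bar',Q,'phi',phi,'L,w',L,w,'barw',hi-lo,'endw(+pipe x,-)',es if u@ux>0 else es[::-1])
    return out
E
python3 - <<'E'
from h import *
s=r.sense(); im=r.capture('wrist')
print('wrist');find(im,cam('wrist',s));st()
print('top0');find(cv2.imread('pics/top0.png'),cam('top'))
E
```

```text
wrist
bar [ 0.4497 -0.3696] phi -3.46675 L,w 130.33134 48.103104 barw 11.101293484078365 endw(+pipe x,-) [np.float64(6.668104660435738), np.float64(10.910031505338972)]
bar [ 0.597 -0.363] phi 7.1340313 L,w 131.31389 49.07056 barw 12.260654314536826 endw(+pipe x,-) [np.float64(7.483886530603627), np.float64(12.148634949781922)]
bar [ 0.4234 -0.2424] phi -131.41016 L,w 129.84158 49.141083 barw 12.631406313299303 endw(+pipe x,-) [np.float64(7.886115716976715), np.float64(12.149569220887338)]
7.3 [ 0.5112 -0.2682  0.2424] th -2.5167007670253008 z [ 0.0034 -0.0021 -1.    ] g 0.9987237916456588 0.0 F [-0.9063  0.3832 -0.7052] q6 -28.796736342564813
top0
bar [ 0.4514 -0.3694] phi -2.9110987 L,w 124.70249 46.522194 barw 9.177299806293908 endw(+pipe x,-) [np.float64(5.502841770821661), np.float64(8.594270417422264)]
bar [ 0.4255 -0.2438] phi -130.86172 L,w 124.29748 46.179718 barw 10.414231289788995 endw(+pipe x,-) [np.float64(6.208312792840587), np.float64(9.92010506865935)]
bar [ 0.5977 -0.3613] phi 7.979689 L,w 125.1743 46.367046 barw 10.554524953733921 endw(+pipe x,-) [np.float64(5.539317698247192), np.float64(9.985415277758038)]
```

```bash
python3 -c "
from h import *
s=st();go([.424,-.243,.12],Rt(48.8))"
```

```text
7.3 [ 0.5112 -0.2682  0.2424] th -2.5167007670253008 z [ 0.0034 -0.0021 -1.    ] g 0.9987237916456588 0.0 F [-0.9063  0.3832 -0.7052] q6 -28.796736342564813
rows [  0.718  -2.954   4.068   0.027   0.039 -10.263] n>= 5.974082807616436
```

>>> carry_out(
  commands=[
    [[0.15, -0.6, 0.8, 0, 0, -1.6], [0.3, -1.2, 1.6, 0, 0, -3.2], [0.45, -1.8, 2.5, 0, 0, -4.8], [0.6, -2.4, 3.4, 0, 0, -6.4], [0.7, -2.95, 4.05, 0, 0, -8]],
  ],
  hand=0.6,
)

```text
t: 7.8
tcp_pos: [0.4229, -0.2409, 0.1156]
ee_rot: [[-0.615, 0.788, -0.003], [0.788, 0.615, 0.002], [0.003, -0.001, -1.0]]
force: [1.2, -0.6, -0.2]
gripper_width: 0.618
grip_force: 0.0
```

>>> carry_out(
  commands=[
    [[0, 0, 0, 0, 0, -1.5], [0, 0, 0, 0, 0, -2.25], [0, 0, 0, 0, 0, -2.25], [0, 0, 0, 0, 0, -2.25], [0, 0, 0, 0, 0, -2.25]],
  ],
)

```text
t: 8.3
tcp_pos: [0.4242, -0.2421, 0.1181]
ee_rot: [[-0.752, 0.659, -0.0], [0.659, 0.752, 0.0], [0.001, -0.0, -1.0]]
force: [0.3, -0.1, 0.2]
gripper_width: 0.6
grip_force: 0.0
```

```bash
python3 - <<'E'
from h import *
s=st(); im=r.capture('wrist');cv2.imwrite('pics/w3.png',im);find(im,cam('wrist',s))
go([.424,-.243,.003],Rt(48.8))
E
```

```text
8.3 [ 0.4242 -0.2421  0.1181] th 48.75812315507857 z [-0.0004  0.0003 -1.    ] g 0.6004050752176763 0.0 F [ 0.2891 -0.1076  0.2449] q6 -82.7766324938374
bar [ 0.425  -0.2433] phi -131.64107 L,w 131.62958 49.04523 barw 12.404374045887778 endw(+pipe x,-) [np.float64(7.751384018479094), np.float64(12.223341117627802)]
rows [-0.016 -0.023  3.839 -0.    -0.004 -0.005] n>= 2.303504242971029
```

View pics/w3.png

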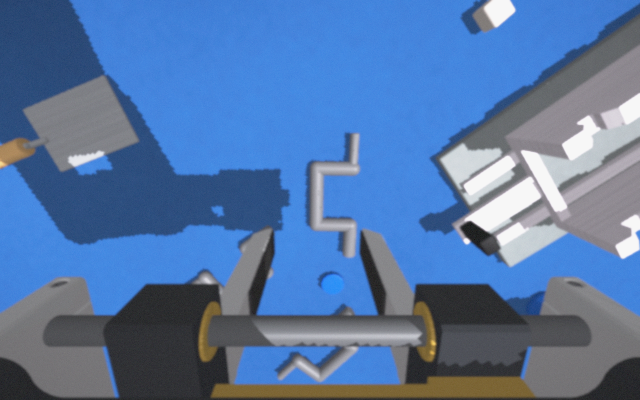

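Pipe A is centred between the fingers (bar at column 317, rows 165–225). Grasping it now.

>>> carry_out(
  commands=[
    [[0, -0.03, 1, 0, 0, 0], [0, -0.03, 2, 0, 0, 0], [0, -0.03, 3, 0, 0, 0], [0, -0.03, 3.6, 0, 0, 0], [0, -0.03, 3.83, 0, 0, 0]],
  ],
)

```text
t: 8.85
tcp_pos: [0.4227, -0.2425, 0.0018]
ee_rot: [[-0.752, 0.659, -0.002], [0.659, 0.752, 0.002], [0.003, -0.0, -1.0]]
force: [0.6, -0.4, 0.3]
gripper_width: 0.6
grip_force: 0.0
```

>>> carry_out(
  commands=[
    [[0, 0, 0, 0, 0, 0], [0, 0, 0, 0, 0, 0], [0, 0, 0, 0, 0, 0], [0, 0, 0, 0, 0, 0], [0, 0, 0, 0, 0, 0]],
  ],
  hand=0.05,
  newtons=40,
)

```text
t: 9.35
tcp_pos: [0.4237, -0.2432, 0.004]
ee_rot: [[-0.753, 0.658, 0.001], [0.658, 0.753, -0.0], [-0.001, 0.0, -1.0]]
force: [-0.1, -0.3, 0.7]
gripper_width: 0.205
grip_force: 0.0
```

>>> carry_out(
  commands=[
    [[0, 0, 0, 0, 0, 0], [0, 0, 0, 0, 0, 0], [0, 0, 0, 0, 0, 0]],
  ],
)

```text
t: 9.65
tcp_pos: [0.4236, -0.2432, 0.0038]
ee_rot: [[-0.753, 0.658, 0.0], [0.658, 0.753, -0.0], [-0.0, 0.0, -1.0]]
force: [-1.4, 0.9, 5.1]
gripper_width: 0.139
grip_force: 40.0
```

>>> carry_out(
  commands=[
    [[0, 0, -0.5, 0, 0, 0], [0, 0, -1.5, 0, 0, 0], [0, 0, -2.7, 0, 0, 0], [0, 0, -3.9, 0, 0, 0], [0, 0, -5, 0, 0, 0]],
  ],
)

```text
t: 10.15
tcp_pos: [0.4233, -0.243, 0.1551]
ee_rot: [[-0.753, 0.658, 0.0], [0.658, 0.753, -0.0], [-0.0, -0.0, -1.0]]
force: [0.3, 0.4, -1.0]
gripper_width: 0.137
grip_force: 40.0
```

```bash
python3 - <<'E'
from h import *
s=st(); im=r.capture('wrist');cv2.imwrite('pics/w4.png',im)
y=np.array([.065,.998]);mid=np.array([.5461,-.1605])+.19*y
for n in (.087,.029,-.029):
    p=mid+(n-.036)*y; print(n,p); go([*p,.18],Rt(86.3))
E
```

```text
10.15 [ 0.4233 -0.243   0.1551] th 48.83478753253873 z [ 0.0001 -0.0001 -1.    ] g 0.13676540939370757 39.999200105667114 F [ 0.2781  0.4158 -1.0359] q6 -82.99000996100575
0.087 [0.5618 0.08  ]
rows [ 3.672 11.135 -0.679 -0.017  0.079 -7.492] n>= 7.046579890394148
0.029 [0.558  0.0221]
rows [ 2.496  9.6   -0.672 -0.017  0.079 -7.492] n>= 5.964967225410533
-0.029 [ 0.5542 -0.0357]
rows [ 1.321  8.064 -0.666 -0.017  0.079 -7.492] n>= 4.919267845272955
```

View pics/w4.png

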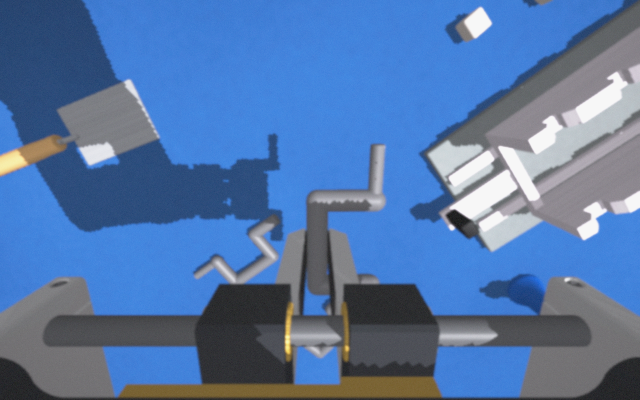

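>>> carry_out(
  commands=[
    [[0.5, 1.5, -0.3, 0, 0, -1.5], [1, 3, -0.6, 0, 0, -3], [1.5, 4.5, -0.7, 0, 0, -4.5], [2, 6, -0.7, 0, 0, -6], [2.5, 7.5, -0.7, 0, 0, -7.5]],
  ],
)

```text
t: 10.7
tcp_pos: [0.5154, -0.0224, 0.1744]
ee_rot: [[-0.998, 0.059, -0.0], [0.059, 0.998, -0.0], [0.0, -0.0, -1.0]]
force: [-0.4, 0.2, -1.1]
gripper_width: 0.14
grip_force: 40.0
```

```bash
python3 - <<'E'
from h import *
s=st(); im=r.capture('wrist');cv2.imwrite('pics/w5.png',im)
go([.5618,.08,.18],Rt(86.3))
E
```

```text
10.7 [ 0.5154 -0.0224  0.1744] th 86.6386230303046 z [-0.     -0.0001 -1.    ] g 0.1398067088639612 39.99856889247894 F [-0.3736  0.2156 -1.1209] q6 -93.19318766096754
rows [-1.337  3.308 -0.187  0.017  0.004  0.202] n>= 2.143728624363627
```

View pics/w5.png

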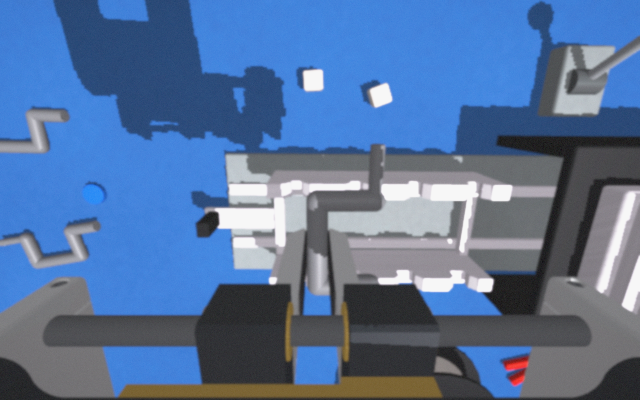

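Wrist view: the pipe is held level, the narrow wall is at row ~190 (its far end at column 512), and the wide wall is at row ~282 (end ~490). I'll take numeric profiles along the wall tops.

```bash
python3 - <<'E'
from h import *
im=cv2.imread('pics/w5.png');g=im.min(2);c=cam('wrist')
def runs(mask,o): 
    e=np.flatnonzero(np.diff(np.r_[0,mask.astype(int),0]));return [(int(a)+o,int(b)+o) for a,b in zip(e[::2],e[1::2]) if b-a>3]
for row in (183,186,189,192,196,270,275,280,285,290): print(row,runs(g[row,350:540]>215,350))
print('rows col495',runs(g[170:310,500]>215,170),'col450',runs(g[170:310,450]>215,170),'475', runs(g[170:310,480]>215,170))
E
```

```text
183 [(350, 360), (409, 418), (468, 476)]
186 [(350, 360), (382, 419), (424, 476), (485, 490), (493, 512)]
189 [(350, 359), (381, 418), (424, 476), (483, 490), (492, 512)]
192 [(382, 418), (424, 476), (484, 491), (492, 511)]
196 [(384, 420), (424, 477), (483, 510)]
270 [(398, 408)]
275 [(398, 409), (452, 461)]
280 [(378, 411), (417, 465), (471, 476), (478, 493)]
285 [(418, 453), (470, 492)]
290 [(422, 449), (477, 491)]
rows col495 [(185, 201)] col450 [(185, 201), (239, 244), (278, 289)] 475 [(279, 292)]
```

```bash
python3 - <<'E'
from h import *
c=cam('wrist')
Y=np.array([.065,.998]);Y/=np.linalg.norm(Y);X=np.array([Y[1],-Y[0]]);mid=np.array([.5461,-.1605])+.19*Y
for n,uv in dict(nEnd=(511.5,190),n492=(492,190),n483=(483.5,190),n476=(476,190),n424=(424,190),n418=(418,190),n382=(382,190),nr185=(500,185),nr201=(500,201),wEnd=(492.5,283),w478=(478,283),w470=(470,283),w465=(465,283),w417=(417,283),w411=(411,283),wr278=(450,278),wr290=(450,290)).items():
    P=pt(c,uv,.084)[0,:2]; print(n,P,'tray xy',(P-mid)@X,(P-mid)@Y)
E
```

```text
nEnd [0.5141 0.1694] tray xy -0.05340964729421735 0.1371236487591313
n492 [0.5132 0.1509] tray xy -0.05309193108221323 0.11857366468945699
n483 [0.5128 0.1428] tray xy -0.052953462402897326 0.1104891172272529
n476 [0.5124 0.1357] tray xy -0.05283129575207035 0.1033563700111377
n424 [0.5101 0.0863] tray xy -0.051984572493060065 0.053920104650339466
n418 [0.5098 0.0806] tray xy -0.05188690725618858 0.048217881975904826
n382 [0.5082 0.0464] tray xy -0.0513010617428821 0.014013064819817825
nr185 [0.5086 0.1578] tray xy -0.05809277783946799 0.12524040513220164
nr201 [0.5245 0.1599] tray xy -0.04233565745553221 0.12829117576725768
wEnd [0.6145 0.1635] tray xy 0.04717262188758709 0.13773796167438962
w478 [0.6137 0.1483] tray xy 0.047423260306962915 0.12254800258076681
w470 [0.6133 0.1399] tray xy 0.047561523247894 0.11416856728853135
w465 [0.6131 0.1347] tray xy 0.04764793024773574 0.1089318649654434
w417 [0.6106 0.0845] tray xy 0.04847715035319626 0.058676921956605496
w411 [0.6103 0.0782] tray xy 0.04858076631673179 0.052397269174438335
wr278 [0.6064 0.1185] tray xy 0.04199965828865811 0.0923646545441004
wr290 [0.6208 0.1197] tray xy 0.05628649650058962 0.09444247146214246
```

```bash
python3 - <<'E'
from h import *
im=cv2.imread('pics/w5.png');g=im.min(2)
c=cam('wrist')
def runs(mask,o): 
    e=np.flatnonzero(np.diff(np.r_[0,mask.astype(int),0]));return [(int(a)+o,int(b)+o) for a,b in zip(e[::2],e[1::2]) if b-a>2]
for row in (186,192,196,280,284): print(row,runs(g[row,220:320]>200,220))
b=im.max(2)<70; ys,xs=np.nonzero(b[200:245,190:230]);print('handle px',xs.min()+190,xs.max()+190,ys.min()+200,ys.max()+200)
for u in (204,212,218): print('handle',u,pt(c,(u,222),.062)[0])
for u,v in((270,192),(275,192),(272,283)): print(u,pt(c,(u,v),.084)[0])
t=cv2.imread('pics/top0.png');ct=cam('top')
print('mouth top view', pt(ct,(228,187),.11), 'mouth wrist',pt(c,[(565,150),(562,175)],.0),)
cv2.imwrite('pics/w5c.png',cv2.resize(im[130:310,190:560],None,fx=2.1,fy=2.1,interpolation=2))
E
```

```text
186 [(229, 267), (280, 320)]
192 [(229, 268), (281, 291), (304, 309)]
196 [(232, 245), (246, 249), (253, 256), (257, 265)]
280 [(269, 277)]
284 []
handle px 198 217 212 235
handle 204 [ 0.5402 -0.1367  0.062 ]
handle 212 [ 0.5406 -0.1282  0.062 ]
handle 218 [ 0.5409 -0.1219  0.062 ]
270 [ 0.505 -0.06   0.084]
275 [ 0.5053 -0.0552  0.084 ]
272 [ 0.6033 -0.067   0.084 ]
mouth top view [[0.5703 0.1829 0.11  ]] mouth wrist [[0.4919 0.2833 0.    ]
 [0.5226 0.2854 0.    ]]
```

View pics/w5c.png

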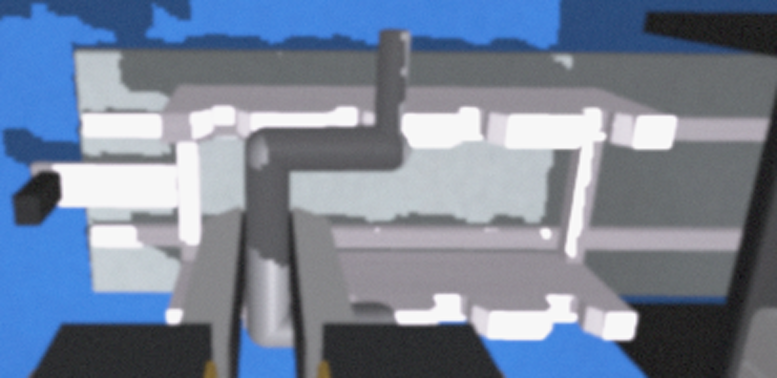

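```bash
python3 - <<'E'
from h import *
A=np.array([[ 0.999 ,  0.044 ,  0.0103],[-0.0451,  0.9579,  0.2834],[ 0.0026, -0.2836,  0.9589]]);c2=(A,np.array([0.5141,-0.1865,0.4227]),*cam('wrist')[2:])
im=cv2.imread('pics/w2.png');b=im.max(2)<70; ys,xs=np.nonzero(b[60:95,325:360]);print(xs.min()+325,xs.max()+325,ys.min()+60,ys.max()+60)
print('w2 handle',pt(c2,[(342,70),(342,76),(342,82)],.062)[:,:2], 'plate edge',pt(c2,[(285,66),(397,68)],.0)[:,:2])
t=r.capture('top');cv2.imwrite('pics/top2.png',t);ct=cam('top')
b=t.max(2)<70; ys,xs=np.nonzero(b[185:210,330:375]);print(len(xs),xs.min()+330,xs.max()+330,ys.min()+185,ys.max()+185)
for y in(-.138,-.160): print(px(ct,[.543,y,.062]),px(c2,[.546,y,.062]))
s=st()
print('plate edge now',pt(cam('wrist',s),[(230,155),(235,268)],0)[:,:2],'w1 rails edge earlier y -.125..-.131; top -.135,-.130')
E
```

```text
335 347 74 82
w2 handle [[ 0.5457 -0.1427]
 [ 0.5455 -0.149 ]
 [ 0.5454 -0.1554]] plate edge [[ 0.4758 -0.1269]
 [ 0.6241 -0.136 ]]
287 335 362 185 209
[[356.2917 198.7665]] [[342.2044  65.4563]]
[[364.7699 198.6981]] [[342.5974  86.2284]]
10.8 [ 0.5161 -0.0201  0.174 ] th 86.86264619755907 z [-0.0004  0.0007 -1.    ] g 0.1347303103827799 39.9986869096756 F [-0.1344 -0.2727 -1.311 ] q6 -93.18550638924854
plate edge now [[ 0.4768 -0.1211]
 [ 0.6282 -0.1354]] w1 rails edge earlier y -.125..-.131; top -.135,-.130
```

```bash
python3 - <<'E'
from h import *
s=st();go([.560,.096,.14],Rt(86.3))
print('hood edge',pt(cam('wrist',s),[(577,147),(568,185)],.11))
E
```

```text
10.8 [ 0.5161 -0.0201  0.174 ] th 86.86264619755907 z [-0.0004  0.0007 -1.    ] g 0.1347303103827799 39.9986869096756 F [-0.1344 -0.2727 -1.311 ] q6 -93.18550638924854
rows [-1.251  3.943  1.134  0.008 -0.005  0.113] n>= 2.5733957528113893
hood edge [[0.4727 0.1979 0.11  ]
 [0.5048 0.1964 0.11  ]]
```

>>> carry_out(
  commands=[
    [[-0.3, 1, 0.3, 0, 0, 0], [-0.6, 2, 0.6, 0, 0, 0], [-0.9, 3, 0.9, 0, 0, 0], [-1.25, 3.9, 1.1, 0, 0, 0.1], [-1.25, 3.9, 1.1, 0, 0, 0.1]],
  ],
)

```text
t: 11.3
tcp_pos: [0.5601, 0.0919, 0.14]
ee_rot: [[-0.997, 0.072, -0.002], [0.072, 0.997, 0.0], [0.002, -0.0, -1.0]]
force: [-1.1, -0.6, -1.2]
gripper_width: 0.142
grip_force: 40.0
```

>>> carry_out(
  commands=[
    [[0, 0, 0, 0, 0, 0], [0, 0, 0, 0, 0, 0]],
  ],
)

```text
t: 11.5
tcp_pos: [0.5598, 0.089, 0.1416]
ee_rot: [[-0.997, 0.074, -0.0], [0.074, 0.997, -0.0], [0.0, -0.0, -1.0]]
force: [-0.2, 0.2, -0.6]
gripper_width: 0.136
grip_force: 40.0
```

```bash
python3 - <<'E'
from h import *
s=st();im=r.capture('wrist');c=cam('wrist',s);cv2.imwrite('pics/w6.png',cv2.resize(im[100:330,150:550],None,fx=2,fy=2,interpolation=2));cv2.imwrite('pics/w6f.png',im)
E
```

```text
11.5 [0.5598 0.089  0.1416] th 85.77043188467066 z [-0.0001 -0.0002 -1.    ] g 0.13560783257499295 39.999101758003235 F [-0.1696  0.2373 -0.5925] q6 -80.42943790495315
```

View pics/w6.png

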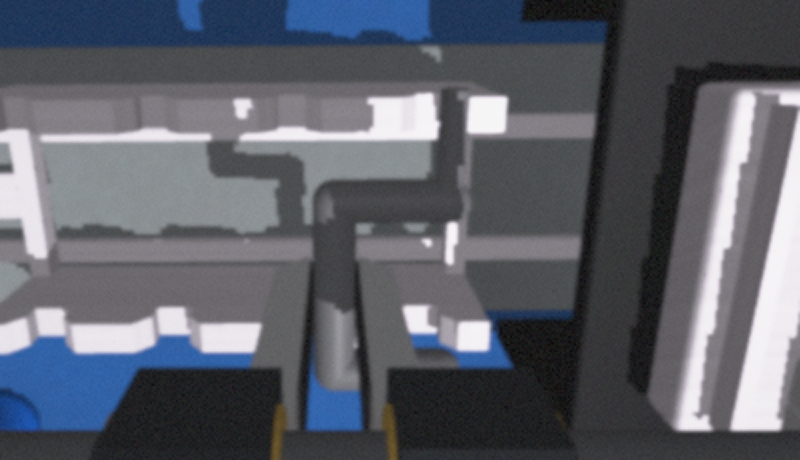

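Zoomed view: the thin end is at (450,110) just over the gap left of the narrow wall's end piece (468–507). The wide wall's last notch is at about (422,325), and its end piece spans 443–490.

```bash
python3 - <<'E'
from h import *
s=st();c=cam('wrist',s);im=cv2.imread('pics/w6f.png')
Z=lambda u,v:(150+u/2,100+v/2)
for n,uv,z in(('nEndR',Z(507,115),.084),('nEndL',Z(468,115),.084),('nPrevR',Z(438,115),.084),('wEndR',Z(490,332),.084),('wEndL',Z(443,332),.084),('w155',Z(155,335),.084),('w190',Z(190,335),.084),('w65',Z(65,335),.084),('thin',Z(450,110),s['tcp_pos'][2]+.005),('nr97',Z(490,97),.084),('nr133',Z(490,133),.084),('wr318',Z(470,320),.084),('wr350',Z(470,349),.084),('barTop',Z(337,310),s['tcp_pos'][2]+.007)):
    print(n,pt(c,uv,z)[0])
E
```

```text
11.55 [0.5599 0.089  0.1418] th 85.76061886813068 z [ 0.0003 -0.0001 -1.    ] g 0.13844298831309879 39.999133944511414 F [ 0.5578  0.6465 -0.2387] q6 -80.42425767720182
nEndR [0.5177 0.1636 0.084 ]
nEndL [0.5165 0.1478 0.084 ]
nPrevR [0.5156 0.1357 0.084 ]
wEndR [0.6156 0.1567 0.084 ]
wEndL [0.614  0.1356 0.084 ]
w155 [0.6058 0.0056 0.084 ]
w190 [0.607  0.0214 0.084 ]
w65 [ 0.6028 -0.0349  0.084 ]
thin [0.5043 0.1289 0.1468]
nr97 [0.5099 0.1567 0.084 ]
nr133 [0.5246 0.1567 0.084 ]
wr318 [0.6089 0.1478 0.084 ]
wr350 [0.6236 0.1476 0.084 ]
barTop [0.5662 0.0907 0.1488]
```

>>> carry_out(
  commands=[
    [[-0.08, 0.22, 0.4, 0, 0, -0.1], [-0.08, 0.22, 0.9, 0, 0, -0.1], [-0.08, 0.22, 1.4, 0, 0, -0.1], [-0.08, 0.22, 1.7, 0, 0, -0.1], [-0.08, 0.22, 1.8, 0, 0, -0.1]],
  ],
)

```text
t: 12.05
tcp_pos: [0.5624, 0.0963, 0.0863]
ee_rot: [[-0.998, 0.064, -0.002], [0.064, 0.998, -0.0], [0.002, -0.0, -1.0]]
force: [0.2, 0.1, 0.0]
gripper_width: 0.136
grip_force: 40.0
```

>>> carry_out(
  commands=[
    [[0, 0, 0.15, 0, 0, 0], [0, 0, 0.3, 0, 0, 0], [0, 0, 0.42, 0, 0, 0], [0, 0, 0.52, 0, 0, 0], [0, 0, 0.52, 0, 0, 0]],
  ],
)

```text
t: 12.55
tcp_pos: [0.563, 0.0964, 0.0721]
ee_rot: [[-0.998, 0.064, 0.0], [0.064, 0.998, 0.0], [-0.0, 0.0, -1.0]]
force: [0.5, -1.2, 2.0]
gripper_width: 0.138
grip_force: 40.0
```

```bash
python3 - <<'E'
from h import *
s=st();im=r.capture('wrist');c=cam('wrist',s);cv2.imwrite('pics/w7.png',cv2.resize(im[100:330,150:550],None,fx=2,fy=2,interpolation=2));st()
E
```

```text
12.55 [0.563  0.0964 0.0721] th 86.32777283790314 z [ 0.0004  0.     -1.    ] g 0.13825369301603513 40.00034272670746 F [ 0.5121 -1.2256  1.9846] q6 -80.28378375108704
12.6 [0.563  0.0964 0.0722] th 86.32749083697611 z [ 0.0004  0.     -1.    ] g 0.13689091871742493 40.00027656555176 F [ 0.3544 -0.9488  1.3662] q6 -80.28312915957707
```

View pics/w7.png

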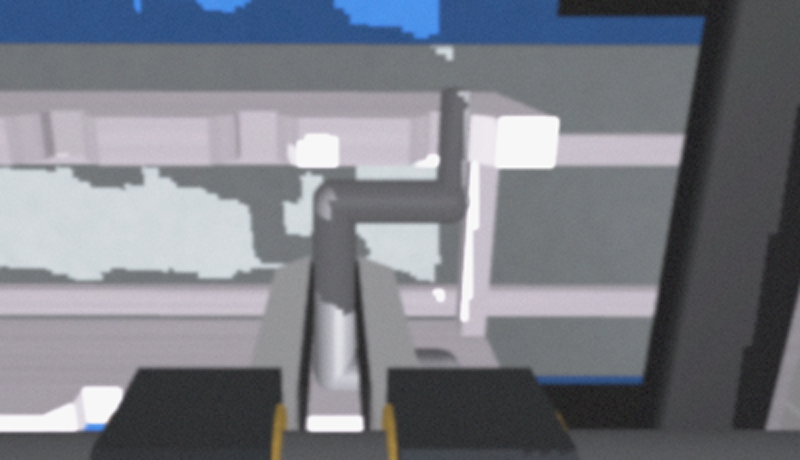

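Thin end sits in its notch (zoom (455,130)) with light contact, 2 N upward. Releasing.

>>> carry_out(
  commands=[
    [[0, 0, 0.04, 0, 0, 0], [0, 0, 0.04, 0, 0, 0], [0, 0, 0.04, 0, 0, 0], [0, 0, 0.04, 0, 0, 0], [0, 0, 0.04, 0, 0, 0]],
  ],
  hand=0.55,
)

```text
t: 13.1
tcp_pos: [0.5629, 0.0965, 0.0707]
ee_rot: [[-0.998, 0.064, -0.0], [0.064, 0.998, 0.0], [0.0, 0.0, -1.0]]
force: [-0.2, -0.1, -0.4]
gripper_width: 0.525
grip_force: 0.0
```

>>> carry_out(
  commands=[
    [[0, 0, -0.3, 0, 0, 0], [0, 0, -1.2, 0, 0, 0], [0, 0, -2.4, 0, 0, 0], [0, 0, -3.6, 0, 0, 0], [0, 0, -4.8, 0, 0, 0]],
  ],
)

```text
t: 13.6
tcp_pos: [0.5627, 0.0964, 0.217]
ee_rot: [[-0.998, 0.064, 0.001], [0.064, 0.998, 0.0], [-0.001, 0.0, -1.0]]
force: [0.6, -0.4, 0.1]
gripper_width: 0.55
grip_force: 0.0
```

```bash
python3 - <<'E'
from h import *
s=st();im=r.capture('wrist');c=cam('wrist',s);cv2.imwrite('pics/w8.png',cv2.resize(im[60:330,180:520],None,fx=2,fy=2,interpolation=2))
t=r.capture('top')
b=find(t,cam('top'))
for Q,phi in b:
    if Q[1]<-.3: go([*Q,.15],Rt(phi))
E
```

```text
13.6 [0.5627 0.0964 0.217 ] th 86.33422051709289 z [ 0.0006  0.0001 -1.    ] g 0.5503361319165654 0.0 F [ 0.6471 -0.389   0.055 ] q6 -80.28447728178524
bar [ 0.4516 -0.3701] phi -3.9938948 L,w 124.83301 45.579746 barw 9.770438563883019 endw(+pipe x,-) [np.float64(5.712014063769573), np.float64(8.814172735325007)]
bar [ 0.5645 -0.4013] phi 6.967592 L,w 124.789375 46.649933 barw 10.069135478532631 endw(+pipe x,-) [np.float64(5.8191974170207885), np.float64(10.012359880475726)]
bar [0.5593 0.2366] phi -179.22594 L,w 124.18792 58.421345 barw 41.32564350108715 endw(+pipe x,-) [np.float64(58.27807515965732), np.float64(30.23806969472065)]
rows [  2.778 -15.769   2.307   0.088   0.062  18.066] n>= 10.515798993518022
rows [ -1.042 -16.568   2.338   0.08    0.068  15.874] n>= 10.058846350565664
```

View pics/w8.png

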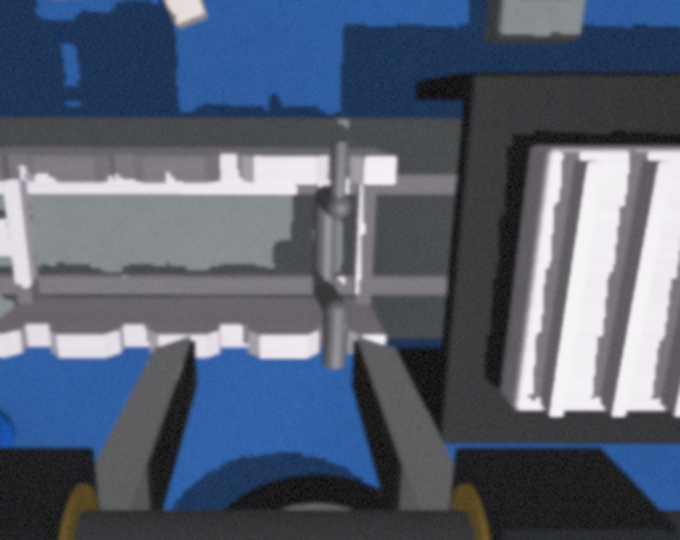

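Pipe A hangs in the last notch pair: thin end at zoom (341,150), thick at (333,340), bend below. Pipe C has been knocked to (0.564,-0.401). Going for pipe B.

>>> carry_out(
  commands=[
    [[0.28, -1.6, 0, 0, 0, 0], [0.56, -3.2, 0, 0, 0, 0], [0.84, -4.8, 0, 0, 0, 0], [1.12, -6.4, 0, 0, 0, 0], [1.4, -8, 0, 0, 0, 0]],
  ],
  hand=0.6,
)

```text
t: 14.2
tcp_pos: [0.5047, -0.142, 0.2148]
ee_rot: [[-0.998, 0.064, 0.0], [0.064, 0.998, 0.0], [-0.0, 0.0, -1.0]]
force: [0.7, 0.3, 0.2]
gripper_width: 0.601
grip_force: 0.0
```

>>> carry_out(
  commands=[
    [[0.28, -1.5, 0.3, 0, 0, 1.7], [0.56, -3, 0.6, 0, 0, 3.4], [0.84, -4.5, 0.9, 0, 0, 5.1], [1.12, -6, 1.2, 0, 0, 6.8], [1.4, -7.8, 1.5, 0, 0, 8.5]],
  ],
)

```text
t: 14.7
tcp_pos: [0.449, -0.3675, 0.1702]
ee_rot: [[-0.688, 0.725, -0.0], [0.725, 0.688, 0.0], [0.0, 0.0, -1.0]]
force: [1.1, 0.5, -0.3]
gripper_width: 0.602
grip_force: 0.0
```

>>> carry_out(
  commands=[
    [[0, 0, 0, 0, 0, 1.7], [0, 0, 0, 0, 0, 3.4], [0, 0, 0, 0, 0, 5.1], [0, 0, 0, 0, 0, 6.8], [0, 0, 0, 0, 0, 8.5]],
  ],
)

```text
t: 15.2
tcp_pos: [0.4497, -0.3659, 0.1704]
ee_rot: [[-0.017, 1.0, -0.0], [1.0, 0.017, 0.0], [0.0, -0.0, -1.0]]
force: [-0.3, 0.2, 0.5]
gripper_width: 0.6
grip_force: 0.0
```

>>> carry_out(
  commands=[
    [[0, 0, 0, 0, 0, 1.1], [0, 0, 0, 0, 0, 1.1], [0, 0, 0, 0, 0, 1.1]],
  ],
)

```text
t: 15.5
tcp_pos: [0.4498, -0.366, 0.1705]
ee_rot: [[0.07, 0.998, -0.0], [0.998, -0.07, 0.0], [0.0, -0.0, -1.0]]
force: [-0.2, 0.2, -0.0]
gripper_width: 0.596
grip_force: 0.0
```

```bash
python3 - <<'E'
from h import *
s=st(); im=r.capture('wrist');cv2.imwrite('pics/w9.png',im)
for Q,phi in find(im,cam('wrist',s)):
    go([*Q,.003],Rt(phi))
E
```

```text
15.5 [ 0.4498 -0.366   0.1705] th -3.993095695454091 z [-0.0002  0.0002 -1.    ] g 0.5962713088018042 0.0 F [-0.197   0.1719 -0.0021] q6 -38.75662345936848
bar [ 0.4503 -0.3703] phi -3.6807709 L,w 130.21649 48.263317 barw 12.10219342198059 endw(+pipe x,-) [np.float64(6.6339039964121405), np.float64(11.732831291025633)]
rows [-0.142  0.026  5.585 -0.002 -0.001 -0.064] n>= 3.3522752642488
```

>>> carry_out(
  commands=[
    [[-0.13, 0.03, 1.5, 0, 0, 0], [-0.13, 0.03, 3, 0, 0, 0], [-0.13, 0.03, 4.3, 0, 0, 0], [-0.13, 0.03, 5.2, 0, 0, 0], [-0.13, 0.03, 5.58, 0, 0, 0]],
  ],
)

```text
t: 16.05
tcp_pos: [0.4495, -0.3691, 0.0006]
ee_rot: [[0.071, 0.997, -0.003], [0.997, -0.071, 0.003], [0.002, -0.003, -1.0]]
force: [0.5, 0.1, 0.0]
gripper_width: 0.604
grip_force: 0.0
```

>>> carry_out(
  commands=[
    [[0, 0, 0, 0, 0, 0], [0, 0, 0, 0, 0, 0], [0, 0, 0, 0, 0, 0], [0, 0, 0, 0, 0, 0], [0, 0, 0, 0, 0, 0]],
  ],
  hand=0.05,
  newtons=40,
)

```text
t: 16.55
tcp_pos: [0.4507, -0.3702, 0.0038]
ee_rot: [[0.072, 0.997, 0.001], [0.997, -0.072, -0.001], [-0.001, 0.001, -1.0]]
force: [-0.1, -0.5, -0.2]
gripper_width: 0.212
grip_force: 0.0
```

>>> carry_out(
  commands=[
    [[0, 0, 0, 0, 0, 0], [0, 0, 0, 0, 0, 0], [0, 0, 0, 0, 0, 0]],
  ],
)

```text
t: 16.85
tcp_pos: [0.4506, -0.3701, 0.0036]
ee_rot: [[0.073, 0.997, 0.0], [0.997, -0.073, -0.0], [-0.0, 0.0, -1.0]]
force: [0.2, 1.6, 4.1]
gripper_width: 0.139
grip_force: 40.0
```

>>> carry_out(
  commands=[
    [[0, 0, -0.5, 0, 0, 0], [0, 0, -1.7, 0, 0, 0], [0, 0, -3, 0, 0, 0], [0, 0, -4.4, 0, 0, 0], [0, 0, -5.8, 0, 0, 0]],
  ],
)

```text
t: 17.35
tcp_pos: [0.4502, -0.3697, 0.1798]
ee_rot: [[0.073, 0.997, 0.0], [0.997, -0.073, -0.0], [-0.0, 0.0, -1.0]]
force: [-0.3, -0.1, -0.8]
gripper_width: 0.134
grip_force: 40.0
```

```bash
python3 - <<'E'
from h import *
s=st()
Y=np.array([.068,.9977]);mid=np.array([.5594,.0444])
for n in(.029,-.029):
    p=mid+(n-.036)*Y;print(p);go([*p,.18],Rt(-93.9))
E
```

```text
17.35 [ 0.4502 -0.3697  0.1798] th -4.165559667514363 z [ 0.0002 -0.0002 -1.    ] g 0.13379256382981966 39.99746561050415 F [-0.2948 -0.1135 -0.7833] q6 -38.82892430200956
[0.5589 0.0374]
rows [13.798  2.629 -0.007  0.003 -0.    17.947] n>= 10.44638420686241
[ 0.555  -0.0205]
rows [11.865  2.638 -0.007  0.003 -0.    17.947] n>= 10.44638420686241
```

>>> carry_out(
  commands=[
    [[1.4, 0.26, -0.2, 0, 0, 0], [2.8, 0.52, -0.3, 0, 0, 0], [4.2, 0.78, -0.3, 0, 0, 0], [5.6, 1.04, -0.3, 0, 0, 0], [7, 1.3, -0.3, 0, 0, 0]],
  ],
)

```text
t: 17.85
tcp_pos: [0.5047, -0.1616, 0.1872]
ee_rot: [[0.073, 0.997, 0.001], [0.997, -0.073, -0.0], [-0.0, 0.001, -1.0]]
force: [0.5, -0.3, -1.6]
gripper_width: 0.133
grip_force: 40.0
```

>>> carry_out(
  commands=[
    [[1.4, 0.26, 0, 0, 0, 1.7], [2.8, 0.52, 0, 0, 0, 3.4], [4.2, 0.78, 0, 0, 0, 5.1], [5.6, 1.04, 0, 0, 0, 6.8], [6.8, 1.33, 0, 0, 0, 8.5]],
  ],
)

```text
t: 18.35
tcp_pos: [0.5592, 0.0392, 0.1873]
ee_rot: [[0.713, 0.701, 0.001], [0.701, -0.713, 0.0], [0.0, 0.0, -1.0]]
force: [0.6, 0.5, -0.4]
gripper_width: 0.136
grip_force: 40.0
```

>>> carry_out(
  commands=[
    [[0, 0, 0, 0, 0, 1.7], [0, 0, 0, 0, 0, 3.4], [0, 0, 0, 0, 0, 5.1], [0, 0, 0, 0, 0, 6.8], [0, 0, 0, 0, 0, 8.5]],
  ],
)

```text
t: 18.85
tcp_pos: [0.5591, 0.0372, 0.1871]
ee_rot: [[0.999, 0.035, 0.0], [0.035, -0.999, -0.0], [0.0, 0.0, -1.0]]
force: [0.6, -0.5, -0.9]
gripper_width: 0.139
grip_force: 40.0
```

>>> carry_out(
  commands=[
    [[0, 0, 0.3, 0, 0, 0.9], [0, 0, 0.6, 0, 0, 0.9], [0, 0, 1, 0, 0, 0.9], [0, 0, 1, 0, 0, 0.9]],
  ],
)

```text
t: 19.25
tcp_pos: [0.5584, 0.0372, 0.1545]
ee_rot: [[0.999, -0.036, -0.003], [-0.036, -0.999, -0.0], [-0.003, 0.0, -1.0]]
force: [0.3, 0.4, 0.1]
gripper_width: 0.131
grip_force: 40.0
```

```bash
python3 - <<'E'
from h import *
s=st();c=cam('wrist',s)
go([.5589,.0374,.088],Rt(-93.7))
im=r.capture('wrist');cv2.imwrite('pics/w10.png',im)
# where wall ends should appear
Y=np.array([.068,.9977]);X=np.array([Y[1],-Y[0]]);mid=np.array([.5594,.0444])
W=lambda x,y,z:[*(mid+x*X+y*Y),z]
for n,p in dict(nEnd=W(-.05,.116,.084),nFront=W(-.05,-.116,.084),wEnd=W(.05,.116,.084),wFront=W(.05,-.116,.084),n29=W(-.05,.029,.084),w29=W(.05,.029,.084)).items(): print(n,px(c,p))
g=im.min(2)
def runs(m,o):
    e=np.flatnonzero(np.diff(np.r_[0,m.astype(int),0]));return [(int(a)+o,int(b)+o) for a,b in zip(e[::2],e[1::2]) if b-a>3]
for x,l in((.05,'w'),(-.05,'n')):
    v=int(px(c,W(x,0,.084))[0,1])
    if 0<=v<400:
        for k in(v-4,v,v+4): print(l,k,runs(g[k,100:540]>200,100))
E
```

```text
19.25 [0.5584 0.0372 0.1545] th -92.0549552109474 z [-0.0029 -0.     -1.    ] g 0.13086322168128456 39.99692916870117 F [0.3199 0.4281 0.0937] q6 92.11557617059239
rows [ 0.022 -0.008  2.217  0.002  0.033  0.329] n>= 1.3304601317139952
nEnd [[185.2164 253.1868]]
nFront [[431.0528 260.2197]]
wEnd [[173.8393 145.8409]]
wFront [[447.8167 154.5648]]
n29 [[277.8352 255.8365]]
w29 [[277.1152 149.1294]]
w 146 [(173, 190), (220, 245), (274, 328), (338, 396), (402, 418), (422, 432)]
w 150 [(173, 190), (221, 245), (274, 328), (338, 396), (402, 418), (421, 449)]
w 154 [(174, 190), (221, 246), (274, 327), (338, 396), (402, 417), (420, 448)]
n 252 [(185, 202), (225, 264), (276, 283)]
n 256 [(185, 202), (225, 264), (277, 281)]
n 260 [(186, 202), (228, 264)]
```

The wall ends appear exactly where predicted, so I'm lowering into notch +29.

>>> carry_out(
  commands=[
    [[0.02, 0, 0.5, 0, 0, 0.33], [0.02, 0, 1, 0, 0, 0.33], [0.02, 0, 1.5, 0, 0, 0.33], [0.02, 0, 2, 0, 0, 0.33], [0.02, 0, 2.2, 0, 0, 0.33]],
  ],
)

```text
t: 19.8
tcp_pos: [0.5595, 0.0371, 0.0893]
ee_rot: [[0.998, -0.066, -0.001], [-0.066, -0.998, -0.0], [-0.001, 0.0, -1.0]]
force: [0.1, -0.3, -0.7]
gripper_width: 0.136
grip_force: 40.0
```

>>> carry_out(
  commands=[
    [[0, 0, 0.15, 0, 0, 0], [0, 0, 0.3, 0, 0, 0], [0, 0, 0.45, 0, 0, 0], [0, 0, 0.57, 0, 0, 0], [0, 0, 0.57, 0, 0, 0]],
  ],
)

```text
t: 20.3
tcp_pos: [0.5597, 0.0372, 0.0728]
ee_rot: [[0.998, -0.067, -0.0], [-0.067, -0.998, -0.0], [-0.0, 0.0, -1.0]]
force: [-0.7, -0.0, -0.8]
gripper_width: 0.135
grip_force: 40.0
```

>>> carry_out(
  commands=[
    [[0, 0, 0, 0, 0, 0], [0, 0, 0, 0, 0, 0]],
  ],
)

```text
t: 20.5
tcp_pos: [0.56, 0.0371, 0.0734]
ee_rot: [[0.998, -0.067, 0.0], [-0.067, -0.998, -0.0], [0.0, -0.0, -1.0]]
force: [-0.6, -0.2, -0.2]
gripper_width: 0.135
grip_force: 40.0
```

>>> carry_out(
  commands=[
    [[0, 0, 0.03, 0, 0, 0], [0, 0, 0.06, 0, 0, 0], [0, 0, 0.07, 0, 0, 0], [0, 0, 0.07, 0, 0, 0]],
  ],
)

```text
t: 20.9
tcp_pos: [0.5599, 0.0371, 0.0712]
ee_rot: [[0.998, -0.067, 0.0], [-0.067, -0.998, -0.0], [0.0, 0.0, -1.0]]
force: [0.5, -1.6, 1.5]
gripper_width: 0.139
grip_force: 40.0
```

Seated with contact; releasing and retreating.

>>> carry_out(
  commands=[
    [[0, 0, 0, 0, 0, 0], [0, 0, 0, 0, 0, 0], [0, 0, 0, 0, 0, 0], [0, 0, 0, 0, 0, 0], [0, 0, 0, 0, 0, 0]],
  ],
  hand=0.5,
)

```text
t: 21.4
tcp_pos: [0.5598, 0.0372, 0.071]
ee_rot: [[0.998, -0.067, -0.0], [-0.067, -0.998, -0.0], [-0.0, 0.0, -1.0]]
force: [-0.0, 0.5, 0.5]
gripper_width: 0.494
grip_force: 0.0
```

>>> carry_out(
  commands=[
    [[0, 0, -0.3, 0, 0, 0], [0, 0, -1.2, 0, 0, 0], [0, 0, -2.4, 0, 0, 0], [0, 0, -3.6, 0, 0, 0], [0, 0, -4.6, 0, 0, 0]],
  ],
)

```text
t: 21.9
tcp_pos: [0.56, 0.0372, 0.2119]
ee_rot: [[0.998, -0.067, 0.002], [-0.067, -0.998, 0.0], [0.002, -0.0, -1.0]]
force: [-0.4, 0.2, 0.2]
gripper_width: 0.506
grip_force: 0.0
```

```bash
cat >> h.py <<'E'
def hang(im,c,n,mid=np.array([.5594,.0444])):
    """dark-pipe columns at both walls near notch n"""
    Y=np.array([.068,.9977]);X=np.array([Y[1],-Y[0]]);g=im.min(2)
    for x in(.06,.05,-.05,-.06):
        q=[px(c,[*(mid+x*X+(n+d)*Y),.078])[0] for d in np.arange(-.024,.0241,.003)]
        print(n,x,[int(g[int(round(b)),int(round(a))]) if 0<=b<399.5 and 0<=a<639 else -1 for a,b in q])
E
python3 - <<'E'
from h import *
s=st();im=r.capture('wrist');c=cam('wrist',s);cv2.imwrite('pics/w11.png',im)
for n in(.087,.029,-.029):hang(im,c,n)
t=r.capture('top');cv2.imwrite('pics/top3.png',t)
for Q,phi in find(t,cam('top')):
    if Q[1]<-.3: go([*Q,.15],Rt(phi))
E
```

```text
21.9 [0.56   0.0372 0.2119] th -93.81686128676363 z [ 0.0018  0.     -1.    ] g 0.5056199551262442 0.0 F [-0.4469  0.2161  0.1822] q6 93.8750371156908
0.087 0.06 [142, 134, 135, 138, 141, 139, 101, 88, 123, 143, 126, 115, 109, 103, 87, 79, 81]
0.087 0.05 [240, 240, 240, 240, 231, 218, 80, 85, 113, 138, 122, 137, 165, 172, 192, 240, 240]
0.087 -0.05 [233, 233, 233, 233, 233, 231, 206, 98, 116, 123, 121, 166, 168, 187, 233, 233, 233]
0.087 -0.06 [200, 221, 222, 222, 220, 175, 103, 80, 107, 118, 52, 72, 114, 147, 219, 220, 217]
0.029 0.06 [144, 143, 144, 136, 132, 140, 123, 94, 127, 142, 130, 131, 147, 142, 143, 141, 145]
0.029 0.05 [237, 237, 238, 236, 231, 222, 113, 95, 116, 143, 128, 139, 168, 174, 221, 239, 239]
0.029 -0.05 [233, 234, 233, 234, 233, 231, 223, 100, 121, 131, 92, 76, 124, 133, 130, 155, 194]
0.029 -0.06 [175, 174, 177, 175, 164, 91, 56, 76, 110, 122, 52, 26, 68, 122, 134, 133, 131]
-0.029 0.06 [140, 142, 142, 143, 142, 144, 143, 144, 142, 146, 143, 141, 145, 143, 142, 140, 145]
-0.029 0.05 [235, 235, 235, 232, 230, 228, 228, 235, 235, 236, 214, 147, 167, 191, 234, 237, 237]
-0.029 -0.05 [133, 76, 107, 130, 121, 120, 121, 217, 229, 225, 149, 166, 183, 227, 233, 233, 234]
-0.029 -0.06 [54, 30, 76, 99, 84, 55, 54, 49, 47, 52, 54, 63, 116, 168, 175, 174, 175]
bar [ 0.5646 -0.4012] phi 7.12998 L,w 124.78993 46.453705 barw 10.23615014130209 endw(+pipe x,-) [np.float64(5.825046553223647), np.float64(10.307024462846618)]
bar [0.5501 0.1245] phi 174.7774 L,w 140.22774 63.567978 barw 41.78695357165088 endw(+pipe x,-) [np.float64(52.973989503319615), np.float64(44.82562779097405)]
rows [  1.067  14.574   2.137   0.072  -0.068 -20.189] n>= 11.751775250220922
```

Pipe B shows the same dark profile in both notches as A. Going to pipe C.

>>> carry_out(
  commands=[
    [[0.1, 1.5, 0, 0, 0, 0], [0.2, 3, 0, 0, 0, 0], [0.3, 4.5, 0, 0, 0, 0], [0.4, 6, 0, 0, 0, 0], [0.5, 7.4, 0, 0, 0, 0]],
  ],
  hand=0.6,
)

```text
t: 22.5
tcp_pos: [0.5595, -0.1873, 0.2088]
ee_rot: [[0.998, -0.067, -0.0], [-0.067, -0.998, 0.0], [-0.0, -0.0, -1.0]]
force: [1.1, 0.8, 0.1]
gripper_width: 0.602
grip_force: 0.0
```

>>> carry_out(
  commands=[
    [[0.1, 1.5, 0, 0, 0, -1.7], [0.2, 3, 0.4, 0, 0, -3.4], [0.3, 4.5, 0.8, 0, 0, -5.1], [0.5, 6, 1.2, 0, 0, -6.8], [0.57, 7.2, 1.5, 0, 0, -8.5]],
  ],
)

```text
t: 23.0
tcp_pos: [0.562, -0.4042, 0.1625]
ee_rot: [[0.777, 0.629, -0.001], [0.629, -0.777, 0.001], [-0.0, -0.001, -1.0]]
force: [-0.2, 0.9, 0.2]
gripper_width: 0.597
grip_force: 0.0
```

>>> carry_out(
  commands=[
    [[0, 0, 0, 0, 0, -1.7], [0, 0, 0, 0, 0, -3.4], [0, 0, 0, 0, 0, -5.1], [0, 0, 0, 0, 0, -6.8], [0, 0, 0, 0, 0, -8.5]],
  ],
)

```text
t: 23.5
tcp_pos: [0.5625, -0.4019, 0.1635]
ee_rot: [[0.147, 0.989, -0.001], [0.989, -0.147, 0.001], [0.0, -0.001, -1.0]]
force: [-0.5, -0.2, 0.5]
gripper_width: 0.594
grip_force: 0.0
```

>>> carry_out(
  commands=[
    [[0, 0, 0, 0, 0, -1.6], [0, 0, 0, 0, 0, -3.2], [0, 0, 0, 0, 0, -3.2], [0, 0, 0, 0, 0, -3.2]],
  ],
)

```text
t: 23.9
tcp_pos: [0.5626, -0.4019, 0.1637]
ee_rot: [[-0.121, 0.993, -0.0], [0.993, 0.121, 0.0], [0.0, -0.0, -1.0]]
force: [0.9, 0.2, 0.2]
gripper_width: 0.604
grip_force: 0.0
```

```bash
python3 - <<'E'
from h import *
s=st(); im=r.capture('wrist')
for Q,phi in find(im,cam('wrist',s)):
    go([*Q,.003],Rt(phi))
E
```

```text
23.9 [ 0.5626 -0.4019  0.1637] th 6.942304083647964 z [-0.0005  0.0004 -1.    ] g 0.6036725711852875 0.0 F [0.9216 0.171  0.1991] q6 -45.51595763572617
bar [ 0.5636 -0.4018] phi 6.474801 L,w 130.67708 48.797947 barw 11.88504816052631 endw(+pipe x,-) [np.float64(7.562227474235529), np.float64(11.41521062491025)]
rows [-0.     0.032  5.36  -0.004 -0.003  0.096] n>= 3.2159999601950786
```

>>> carry_out(
  commands=[
    [[0, 0.03, 1.5, 0, 0, 0.05], [0, 0.03, 3, 0, 0, 0.05], [0, 0.03, 4.2, 0, 0, 0.05], [0, 0.03, 5, 0, 0, 0.05], [0, 0.03, 5.36, 0, 0, 0.05]],
  ],
)

```text
t: 24.45
tcp_pos: [0.5626, -0.4011, 0.0004]
ee_rot: [[-0.118, 0.993, -0.003], [0.993, 0.118, 0.002], [0.003, -0.003, -1.0]]
force: [-0.8, -0.4, 1.9]
gripper_width: 0.601
grip_force: 1.7
```

>>> carry_out(
  commands=[
    [[0, 0, 0, 0, 0, 0], [0, 0, 0, 0, 0, 0], [0, 0, 0, 0, 0, 0], [0, 0, 0, 0, 0, 0], [0, 0, 0, 0, 0, 0]],
  ],
  hand=0.05,
  newtons=40,
)

```text
t: 24.95
tcp_pos: [0.5638, -0.402, 0.0038]
ee_rot: [[-0.12, 0.993, 0.001], [0.993, 0.12, -0.0], [-0.001, 0.001, -1.0]]
force: [-0.4, -0.2, 1.1]
gripper_width: 0.215
grip_force: 0.0
```

>>> carry_out(
  commands=[
    [[0, 0, 0, 0, 0, 0], [0, 0, 0, 0, 0, 0], [0, 0, 0, 0, 0, 0]],
  ],
)

```text
t: 25.25
tcp_pos: [0.5638, -0.4019, 0.0035]
ee_rot: [[-0.121, 0.993, 0.0], [0.993, 0.121, -0.0], [-0.0, 0.0, -1.0]]
force: [-0.9, 0.1, 3.2]
gripper_width: 0.138
grip_force: 40.0
```

>>> carry_out(
  commands=[
    [[0, 0, -0.5, 0, 0, 0], [0, 0, -1.7, 0, 0, 0], [0, 0, -3, 0, 0, 0], [0, 0, -4.4, 0, 0, 0], [0, 0, -5.9, 0, 0, 0]],
  ],
)

```text
t: 25.75
tcp_pos: [0.5632, -0.4016, 0.1825]
ee_rot: [[-0.121, 0.993, -0.0], [0.993, 0.121, 0.0], [0.0, -0.0, -1.0]]
force: [-0.1, -1.1, -0.2]
gripper_width: 0.135
grip_force: 40.0
```

```bash
python3 - <<'E'
from h import *
s=st()
go([.555,-.0205,.186],Rt(-93.9))
E
```

```text
25.75 [ 0.5632 -0.4016  0.1825] th 6.929728871924227 z [-0.0003  0.0002 -1.    ] g 0.13509755891888944 39.973565340042114 F [-0.1236 -1.0971 -0.1731] q6 -45.451403928391834
rows [12.643  1.261 -0.113 -0.005  0.001 20.166] n>= 11.738035912428584
```

>>> carry_out(
  commands=[
    [[1.3, 0.13, -0.1, 0, 0, 0], [2.6, 0.26, -0.2, 0, 0, 0], [3.9, 0.39, -0.2, 0, 0, 0], [5.2, 0.52, -0.2, 0, 0, 0], [6.4, 0.64, -0.2, 0, 0, 0]],
  ],
)

```text
t: 26.25
tcp_pos: [0.5592, -0.2073, 0.1873]
ee_rot: [[-0.121, 0.993, 0.001], [0.993, 0.121, -0.0], [-0.0, 0.001, -1.0]]
force: [0.9, -0.1, -0.5]
gripper_width: 0.137
grip_force: 40.0
```

>>> carry_out(
  commands=[
    [[1.3, 0.13, 0, 0, 0, 1.7], [2.6, 0.26, 0, 0, 0, 3.4], [3.9, 0.39, 0, 0, 0, 5.1], [5.2, 0.52, 0, 0, 0, 6.8], [6.25, 0.62, 0, 0, 0, 8.5]],
  ],
)

```text
t: 26.75
tcp_pos: [0.555, -0.0186, 0.1873]
ee_rot: [[0.586, 0.81, 0.001], [0.81, -0.586, -0.0], [0.0, 0.001, -1.0]]
force: [-0.5, -0.5, -0.1]
gripper_width: 0.135
grip_force: 40.0
```

>>> carry_out(
  commands=[
    [[0, 0, 0, 0, 0, 1.7], [0, 0, 0, 0, 0, 3.4], [0, 0, 0, 0, 0, 5.1], [0, 0, 0, 0, 0, 6.8], [0, 0, 0, 0, 0, 8.5]],
  ],
)

```text
t: 27.25
tcp_pos: [0.5553, -0.0206, 0.1872]
ee_rot: [[0.98, 0.201, 0.001], [0.201, -0.98, -0.0], [0.001, 0.0, -1.0]]
force: [-0.2, -1.5, -1.3]
gripper_width: 0.135
grip_force: 40.0
```

>>> carry_out(
  commands=[
    [[0, 0, 0.3, 0, 0, 1.6], [0, 0, 0.6, 0, 0, 3.1], [0, 0, 1, 0, 0, 3.1], [0, 0, 1, 0, 0, 3.1]],
  ],
)

```text
t: 27.65
tcp_pos: [0.5546, -0.0206, 0.1551]
ee_rot: [[0.998, -0.058, -0.002], [-0.058, -0.998, 0.0], [-0.002, -0.0, -1.0]]
force: [-0.2, -0.0, -0.6]
gripper_width: 0.137
grip_force: 40.0
```

```bash
python3 - <<'E'
from h import *
s=st();c=cam('wrist',s)
go([.555,-.0205,.0885],Rt(-93.9))
im=r.capture('wrist');cv2.imwrite('pics/w12.png',im)
Y=np.array([.068,.9977]);X=np.array([Y[1],-Y[0]]);mid=np.array([.5594,.0444])
W=lambda x,y,z:[*(mid+x*X+y*Y),z]
for n,p in dict(nEnd=W(-.05,.116,.084),nFront=W(-.05,-.116,.084),wEnd=W(.05,.116,.084),wFront=W(.05,-.116,.084)).items(): print(n,px(c,p))
g=im.min(2)
def runs(m,o):
    e=np.flatnonzero(np.diff(np.r_[0,m.astype(int),0]));return [(int(a)+o,int(b)+o) for a,b in zip(e[::2],e[1::2]) if b-a>3]
for x,l in((.05,'w'),(-.05,'n')):
    v=int(px(c,W(x,0,.084))[0,1]); print(l,v,runs(g[v,50:540]>200,50))
E
```

```text
27.65 [ 0.5546 -0.0206  0.1551] th -93.34431047492016 z [-0.0021  0.0002 -1.    ] g 0.1373157237095848 39.97479736804962 F [-0.2375 -0.0288 -0.5922] q6 87.44328907759443
rows [ 0.017 -0.002  2.22  -0.     0.025  0.111] n>= 1.3317428019149042
nEnd [[125.6431 255.2598]]
nFront [[371.239 257.318]]
wEnd [[104.8963 148.6205]]
wFront [[378.5264 151.1463]]
w 149 [(104, 122), (153, 191), (219, 246), (272, 327), (335, 379)]
n 256 [(125, 144), (166, 210), (226, 270), (277, 283)]
```

Aligned again; lowering into notch −29.

>>> carry_out(
  commands=[
    [[0, 0, 0.5, 0, 0, 0.1], [0, 0, 1, 0, 0, 0.1], [0, 0, 1.5, 0, 0, 0.1], [0, 0, 2, 0, 0, 0.1], [0, 0, 2.2, 0, 0, 0.1]],
  ],
)

```text
t: 28.2
tcp_pos: [0.5551, -0.0206, 0.0896]
ee_rot: [[0.998, -0.069, -0.001], [-0.069, -0.998, 0.0], [-0.001, 0.0, -1.0]]
force: [0.5, -0.2, -0.3]
gripper_width: 0.139
grip_force: 40.0
```

>>> carry_out(
  commands=[
    [[0, 0, 0.15, 0, 0, 0], [0, 0, 0.3, 0, 0, 0], [0, 0, 0.45, 0, 0, 0], [0, 0, 0.57, 0, 0, 0], [0, 0, 0.61, 0, 0, 0]],
  ],
)

```text
t: 28.7
tcp_pos: [0.5553, -0.0206, 0.0717]
ee_rot: [[0.997, -0.071, -0.0], [-0.071, -0.997, 0.0], [-0.0, -0.0, -1.0]]
force: [1.0, -0.3, -0.8]
gripper_width: 0.137
grip_force: 40.0
```

>>> carry_out(
  commands=[
    [[0, 0, 0, 0, 0, 0], [0, 0, 0.02, 0, 0, 0]],
  ],
)

```text
t: 28.9
tcp_pos: [0.5555, -0.0206, 0.0715]
ee_rot: [[0.997, -0.071, 0.0], [-0.071, -0.997, -0.0], [0.0, 0.0, -1.0]]
force: [-0.0, -0.4, -1.5]
gripper_width: 0.14
grip_force: 40.0
```

>>> carry_out(
  commands=[
    [[0, 0, 0.03, 0, 0, 0], [0, 0, 0.05, 0, 0, 0], [0, 0, 0.05, 0, 0, 0]],
  ],
)

```text
t: 29.2
tcp_pos: [0.5555, -0.0207, 0.0704]
ee_rot: [[0.997, -0.071, 0.001], [-0.071, -0.997, -0.0], [0.001, 0.0, -1.0]]
force: [-2.1, -0.3, 5.9]
gripper_width: 0.136
grip_force: 40.0
```

Contact made (5.9 N). Releasing, then rising and checking all three.

>>> carry_out(
  commands=[
    [[0, 0, 0, 0, 0, 0], [0, 0, 0, 0, 0, 0], [0, 0, 0, 0, 0, 0], [0, 0, 0, 0, 0, 0], [0, 0, 0, 0, 0, 0]],
  ],
  hand=0.5,
)

```text
t: 29.7
tcp_pos: [0.5553, -0.0206, 0.0698]
ee_rot: [[0.997, -0.071, -0.0], [-0.071, -0.997, -0.0], [-0.0, 0.0, -1.0]]
force: [0.1, -0.2, -0.3]
gripper_width: 0.493
grip_force: 0.0
```

>>> carry_out(
  commands=[
    [[0, 0, -0.3, 0, 0, 0], [0, 0, -1.2, 0, 0, 0], [0, 0, -2.4, 0, 0, 0], [0, 0, -3.6, 0, 0, 0], [0, 0, -4.6, 0, 0, 0]],
  ],
)

```text
t: 30.2
tcp_pos: [0.5554, -0.0206, 0.2107]
ee_rot: [[0.997, -0.071, 0.002], [-0.071, -0.997, -0.0], [0.002, 0.0, -1.0]]
force: [-0.2, -1.2, -0.1]
gripper_width: 0.501
grip_force: 0.0
```

```bash
python3 - <<'E'
from h import *
s=st();im=r.capture('wrist');c=cam('wrist',s)
for n in(.087,.029,-.029):hang(im,c,n)
cv2.imwrite('pics/w13.png',cv2.resize(im[60:330,80:480],None,fx=2,fy=2,interpolation=2))
Y=np.array([.068,.9977]);X=np.array([Y[1],-Y[0]]);mid=np.array([.5594,.0444])
g=im.min(2)
p=mid-.19*Y;print('handle',p,px(c,[*p,.062]))
go([*p,.15],Rt(-3.9))
E
```

```text
30.2 [ 0.5554 -0.0206  0.2107] th -94.06676475272413 z [ 0.0018 -0.0002 -1.    ] g 0.5006399118591857 0.0 F [-0.236  -1.2012 -0.071 ] q6 88.16765509272896
0.087 0.06 [172, 177, 177, 166, 157, 142, 90, 105, 140, 171, 163, 120, 107, 103, 98, 96, 96]
0.087 0.05 [247, 247, 247, 247, 247, 245, 106, 103, 142, 170, 154, 162, 205, 211, 213, 247, 247]
0.087 -0.05 [246, 246, 246, 246, 246, 246, 240, 102, 147, 160, 161, 203, 206, 214, 242, 246, 246]
0.087 -0.06 [231, 228, 228, 227, 226, 195, 108, 94, 145, 149, 49, 58, 95, 130, 224, 240, 239]
0.029 0.06 [183, 173, 170, 171, 183, 181, 110, 118, 160, 180, 161, 175, 179, 181, 178, 176, 175]
0.029 0.05 [247, 247, 247, 247, 246, 245, 121, 112, 150, 175, 151, 159, 205, 209, 236, 247, 247]
0.029 -0.05 [246, 246, 246, 246, 246, 246, 238, 113, 143, 154, 150, 203, 209, 221, 246, 246, 246]
0.029 -0.06 [205, 217, 217, 218, 214, 151, 87, 100, 136, 151, 68, 75, 114, 156, 230, 231, 232]
-0.029 0.06 [177, 178, 175, 171, 168, 169, 152, 111, 154, 181, 158, 176, 182, 182, 179, 181, 180]
-0.029 0.05 [247, 247, 247, 247, 246, 245, 151, 111, 152, 179, 163, 157, 205, 210, 246, 247, 247]
-0.029 -0.05 [246, 246, 246, 246, 246, 246, 244, 122, 148, 161, 109, 65, 155, 165, 166, 172, 193]
-0.029 -0.06 [199, 200, 201, 214, 195, 114, 74, 98, 138, 154, 95, 34, 70, 142, 166, 164, 167]
handle [ 0.5465 -0.1452] [[426.2163 186.4252]]
rows [ -0.07    4.161   2.182   0.076  -0.071 -18.033] n>= 10.4966047156677
```

View pics/w13.png

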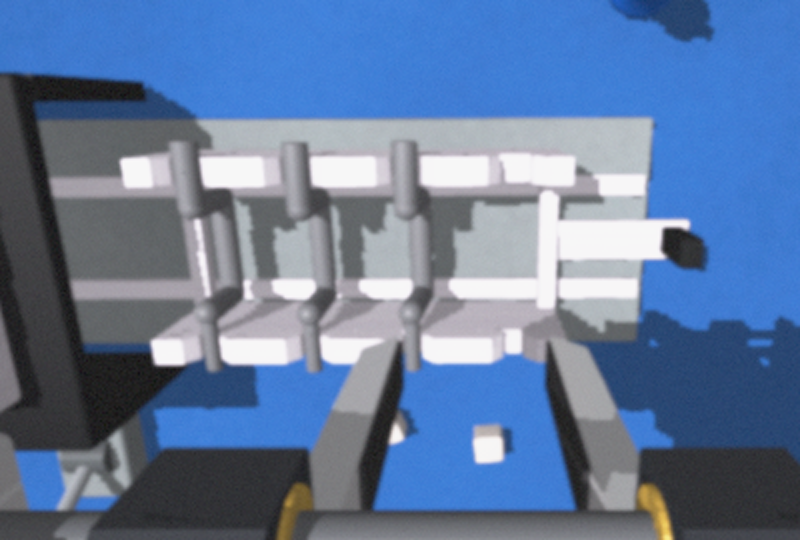

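All three pipes hang with bends down (columns 185, 297 and 405 in zoom, both ends in notches), and the handle is at zoom (685,248) as predicted. I'll go behind the handle with shut fingers and push the tray home.

>>> carry_out(
  commands=[
    [[0, 1.2, 0, 0, 0, -1.7], [0, 2.4, 0, 0, 0, -3.4], [0, 3.6, 0, 0, 0, -5.1], [0, 4.8, 0.5, 0, 0, -6.8], [-0.07, 5.6, 1, 0, 0, -8.5]],
  ],
  hand=0,
  newtons=20,
)

```text
t: 30.75
tcp_pos: [0.5411, -0.1902, 0.1781]
ee_rot: [[0.78, 0.626, 0.001], [0.626, -0.78, -0.001], [0.0, 0.001, -1.0]]
force: [0.8, 0.1, -0.3]
gripper_width: 0.112
grip_force: 0.0
```

>>> carry_out(
  commands=[
    [[0, 0, 0, 0, 0, -1.7], [0, 0, 0, 0, 0, -3.4], [0, 0, 0, 0, 0, -5.1], [0, 0, 0, 0, 0, -6.8], [0, 0, 0, 0, 0, -8.5]],
  ],
)

```text
t: 31.25
tcp_pos: [0.5413, -0.188, 0.1783]
ee_rot: [[0.152, 0.988, 0.0], [0.988, -0.152, -0.0], [-0.0, 0.0, -1.0]]
force: [0.2, 0.1, 0.9]
gripper_width: 0.004
grip_force: 0.0
```

>>> carry_out(
  commands=[
    [[0, 0, 0, 0, 0, -1], [0, 0, 0, 0, 0, -1], [0, 0, 0, 0, 0, -1]],
  ],
)

```text
t: 31.55
tcp_pos: [0.5414, -0.188, 0.1781]
ee_rot: [[0.074, 0.997, 0.0], [0.997, -0.074, -0.0], [-0.0, 0.0, -1.0]]
force: [0.0, -0.4, -0.4]
gripper_width: 0.006
grip_force: 0.0
```

```bash
python3 - <<'E'
from h import *
s=st();im=r.capture('wrist');c=cam('wrist',s)
print(px(c,[.5465,-.1452,.062]))
b=im.max(2)<70
k=px(c,[.5465,-.1452,.062])[0].astype(int);ys,xs=np.nonzero(b[k[1]-25:k[1]+25,k[0]-25:k[0]+25]);print(xs.min()+k[0]-25,xs.max()+k[0]-25,ys.min()+k[1]-25,ys.max()+k[1]-25)
go([.5437,-.187,.030],Rt(-3.9))
E
```

```text
31.55 [ 0.5414 -0.188   0.1781] th -4.231005209256126 z [ 0.0003 -0.0001 -1.    ] g 0.005501477847919069 0.0 F [ 0.0319 -0.4318 -0.3809] q6 -18.583998676170715
[[319.2733 153.9993]]
312 325 145 159
rows [ 0.04   0.074  4.935  0.003  0.001 -0.064] n>= 2.9612390692043875
```

>>> carry_out(
  commands=[
    [[0, 0.07, 1.2, 0, 0, 0], [0, 0.07, 2.4, 0, 0, 0], [0, 0.07, 3.5, 0, 0, 0], [0, 0.07, 4.5, 0, 0, 0], [0, 0.07, 4.93, 0, 0, 0]],
  ],
)

```text
t: 32.1
tcp_pos: [0.5423, -0.1877, 0.0274]
ee_rot: [[0.073, 0.997, -0.003], [0.997, -0.073, 0.001], [0.001, -0.003, -1.0]]
force: [-0.8, -0.9, 0.4]
gripper_width: 0.004
grip_force: 0.0
```

>>> carry_out(
  commands=[
    [[0.3, 0, 0, 0, 0, 0], [0.6, 0, 0, 0, 0, 0], [0.8, 0, 0, 0, 0, 0], [1, 0, 0, 0, 0, 0], [1.2, 0, 0, 0, 0, 0]],
  ],
)

```text
t: 32.6
tcp_pos: [0.5466, -0.1519, 0.0309]
ee_rot: [[0.071, 0.997, 0.002], [0.997, -0.071, -0.001], [-0.001, 0.002, -1.0]]
force: [0.3, -1.7, 1.3]
gripper_width: 0.001
grip_force: 0.9
```

>>> carry_out(
  commands=[
    [[0.25, 0, 0, 0, 0, 0], [0.55, 0, 0, 0, 0, 0], [0.9, 0, 0, 0, 0, 0], [1.25, 0, 0, 0, 0, 0], [1.6, 0, 0, 0, 0, 0]],
  ],
)

```text
t: 33.1
tcp_pos: [0.5494, -0.1034, 0.0299]
ee_rot: [[0.071, 0.997, -0.0], [0.997, -0.071, 0.0], [0.0, -0.0, -1.0]]
force: [0.1, -1.7, 1.5]
gripper_width: 0.003
grip_force: 1.0
```

```bash
python3 - <<'E'
from h import *
s=st();im=r.capture('wrist');c=cam('wrist',s);cv2.imwrite('pics/w14.png',im)
Y=np.array([.068,.9977]);X=np.array([Y[1],-Y[0]])
h0=np.array(s['tcp_pos'])[:2]+.015*Y; print('pred handle',px(c,[*h0,.062]),'moved',(h0-[.5465,-.1452])@Y)
b=im.max(2)<70
k=px(c,[*h0,.062])[0].astype(int);ys,xs=np.nonzero(b[k[1]-35:k[1]+25,k[0]-25:k[0]+25]);print(xs.min()+k[0]-25,xs.max()+k[0]-25,ys.min()+k[1]-35,ys.max()+k[1]-35)
mid=h0+.19*Y
for n in(.029,-.029):hang(im,c,n,mid)
E
```

```text
33.1 [ 0.5494 -0.1034  0.0299] th -4.060074075716229 z [-0.0002  0.     -1.    ] g 0.0032821396235122205 0.9554658830165863 F [ 0.1254 -1.7041  1.5225] q6 -10.351087045963869
pred handle [[317.5765 242.2678]] moved 0.056911838559563034
301 332 207 266
0.029 0.06 [-1, -1, -1, -1, -1, -1, -1, -1, -1, -1, -1, -1, -1, -1, -1, -1, -1]
0.029 0.05 [-1, -1, -1, -1, -1, -1, -1, -1, -1, -1, -1, -1, -1, -1, -1, -1, -1]
0.029 -0.05 [-1, -1, -1, -1, -1, -1, -1, -1, -1, -1, -1, -1, -1, -1, -1, -1, -1]
0.029 -0.06 [-1, -1, -1, -1, -1, -1, -1, -1, -1, -1, -1, -1, -1, -1, -1, -1, -1]
-0.029 0.06 [-1, -1, -1, -1, -1, -1, -1, -1, -1, -1, -1, -1, -1, -1, -1, -1, -1]
-0.029 0.05 [-1, -1, -1, -1, -1, -1, -1, -1, -1, -1, -1, -1, -1, -1, -1, -1, -1]
-0.029 -0.05 [-1, -1, -1, -1, -1, -1, -1, -1, -1, -1, -1, -1, -1, -1, -1, -1, -1]
-0.029 -0.06 [-1, -1, -1, -1, -1, -1, -1, -1, -1, -1, -1, -1, -1, -1, -1, -1, -1]
```

>>> carry_out(
  commands=[
    [[0.36, 0, 0, 0, 0, 0], [0.72, 0, 0, 0, 0, 0], [1.08, 0, 0, 0, 0, 0], [1.44, 0, 0, 0, 0, 0], [1.8, 0, 0, 0, 0, 0]],
  ],
)

```text
t: 33.65
tcp_pos: [0.5531, -0.0495, 0.0298]
ee_rot: [[0.071, 0.997, -0.0], [0.997, -0.071, 0.0], [0.0, -0.0, -1.0]]
force: [-1.8, -2.1, -0.5]
gripper_width: 0.006
grip_force: 1.0
```

>>> carry_out(
  commands=[
    [[0.36, 0, 0, 0, 0, 0], [0.72, 0, 0, 0, 0, 0], [1.08, 0, 0, 0, 0, 0], [1.44, 0, 0, 0, 0, 0], [1.8, 0, 0, 0, 0, 0]],
  ],
)

```text
t: 34.15
tcp_pos: [0.5571, 0.0043, 0.0299]
ee_rot: [[0.071, 0.997, -0.0], [0.997, -0.071, 0.0], [0.0, -0.0, -1.0]]
force: [-1.4, -1.4, -0.3]
gripper_width: 0.003
grip_force: 1.0
```

>>> carry_out(
  commands=[
    [[0.36, 0, 0, 0, 0, 0], [0.72, 0, 0, 0, 0, 0], [1.08, 0, 0, 0, 0, 0], [1.44, 0, 0, 0, 0, 0], [1.8, 0, 0, 0, 0, 0]],
  ],
)

```text
t: 34.65
tcp_pos: [0.5609, 0.0581, 0.0299]
ee_rot: [[0.071, 0.997, -0.0], [0.997, -0.071, -0.0], [-0.0, -0.0, -1.0]]
force: [-1.7, -1.2, -0.4]
gripper_width: 0.004
grip_force: 1.0
```

>>> carry_out(
  commands=[
    [[0.2, 0, 0, 0, 0, 0], [0.4, 0, 0, 0, 0, 0], [0.6, 0, 0, 0, 0, 0], [0.75, 0, 0, 0, 0, 0], [0.9, 0, 0, 0, 0, 0]],
  ],
)

```text
t: 35.15
tcp_pos: [0.5629, 0.0844, 0.03]
ee_rot: [[0.071, 0.997, 0.0], [0.997, -0.071, -0.0], [-0.0, 0.0, -1.0]]
force: [-1.1, -1.9, 0.5]
gripper_width: 0.002
grip_force: 0.8
```

Expected end near TCP y≈0.104; creeping to the stop.

>>> carry_out(
  commands=[
    [[0.12, 0, 0, 0, 0, 0], [0.24, 0, 0, 0, 0, 0], [0.36, 0, 0, 0, 0, 0], [0.48, 0, 0, 0, 0, 0], [0.58, 0, 0, 0, 0, 0]],
  ],
)

```text
t: 35.65
tcp_pos: [0.564, 0.1007, 0.03]
ee_rot: [[0.071, 0.998, -0.0], [0.998, -0.071, -0.002], [-0.002, -0.0, -1.0]]
force: [-4.5, -27.7, 6.6]
gripper_width: 0.007
grip_force: 13.8
```

>>> carry_out(
  commands=[
    [[0.06, 0, 0, 0, 0, 0], [0.12, 0, 0, 0, 0, 0], [0.17, 0, 0, 0, 0, 0], [0.17, 0, 0, 0, 0, 0]],
  ],
)

```text
t: 36.05
tcp_pos: [0.564, 0.1007, 0.03]
ee_rot: [[0.072, 0.997, -0.003], [0.997, -0.072, -0.009], [-0.009, -0.002, -1.0]]
force: [-8.2, -46.6, 11.1]
gripper_width: 0.002
grip_force: 24.2
```

The tray is at its end stop (force rising, position fixed). Backing off and locating the lever ball by triangulation.

>>> carry_out(
  commands=[
    [[-0.4, 0, 0, 0, 0, 0], [-1, 0, 0, 0, 0, 0], [-2, 0, -1, 0, 0, 0], [-2.5, 0, -2.4, 0, 0, 0], [-2.5, 0, -4, 0, 0, 0]],
  ],
)

```text
t: 36.55
tcp_pos: [0.5585, 0.0302, 0.1505]
ee_rot: [[0.073, 0.997, -0.002], [0.997, -0.073, 0.0], [0.0, -0.002, -1.0]]
force: [0.7, 0.3, 0.8]
gripper_width: 0.007
grip_force: 0.0
```

>>> carry_out(
  commands=[
    [[0, 0, -0.8, 0, 0, 0], [0, 0, -1.5, 0, 0, 0], [0, 0, -2, 0, 0, 0], [0, 0, -2, 0, 0, 0]],
  ],
)

```text
t: 36.95
tcp_pos: [0.5599, 0.032, 0.212]
ee_rot: [[0.071, 0.997, 0.004], [0.997, -0.071, 0.0], [0.001, 0.004, -1.0]]
force: [0.5, -0.0, 0.2]
gripper_width: 0.005
grip_force: 0.0
```

```bash
python3 - <<'E'
from h import *
s=st()
def ball(n,im,u,v,w=14):
    b=(im.max(2)<60)[v-w:v+w,u-w:u+w].astype(np.uint8); k,l,stt,ce=cv2.connectedComponentsWithStats(cv2.morphologyEx(b,cv2.MORPH_OPEN,np.ones((3,3),np.uint8)))
    i=1+np.argmax(stt[1:,4]);print(n,stt[i],ce[i]+[u-w,v-w]);return ce[i]+[u-w,v-w]
it,isc=r.capture('top'),r.capture('scene');cv2.imwrite('pics/top4.png',it);cv2.imwrite('pics/scene4.png',isc)
L=[]
for n,im,u,v in(('top',it,196,265),('scene',isc,484,277)):
    c=cam(n);p=ball(n,im,u,v);a=pt(c,p,0.)[0];L.append((c[1],(a-c[1])/np.linalg.norm(a-c[1])))
A=sum(np.eye(3)-np.outer(d,d) for o,d in L);B=sum((np.eye(3)-np.outer(d,d))@o for o,d in L)
P=np.linalg.solve(A,B);print('ball',P,[np.linalg.norm(np.cross(P-o,d)) for o,d in L])
X=np.array([.9977,-.068])
go([*(P[:2]-.06*X),.23],Rt(-3.9))
E
```

```text
36.95 [0.5599 0.032  0.212 ] th -4.062277074431751 z [ 0.0039  0.0002 -1.    ] g 0.00522852124070083 0.0 F [ 0.5025 -0.0386  0.164 ] q6 3.5811728730543333
top [10 10  8  8 54] [195.6481 264.2593]
scene [  7   8  13  12 116] [483.069  276.7155]
ball [0.3802 0.2647 0.0935] [np.float64(0.0008341984823722452), np.float64(0.0008341984823721462)]
rows [ 7.312 -8.496 -0.687 -0.003 -0.002 -0.033] n>= 6.738383040822049
```

>>> carry_out(
  commands=[
    [[0.8, -1.3, 0, 0, 0, 0], [1.6, -2.6, 0, 0, 0, 0], [2.4, -3.9, 0, 0, 0, 0], [3.2, -5.2, 0, 0, 0, 0], [4, -6.5, 0, 0, 0, 0]],
  ],
)

```text
t: 37.55
tcp_pos: [0.3711, 0.1659, 0.2087]
ee_rot: [[0.071, 0.997, -0.002], [0.997, -0.071, -0.0], [-0.0, -0.002, -1.0]]
force: [0.4, 1.3, 0.3]
gripper_width: 0.005
grip_force: 0.0
```

>>> carry_out(
  commands=[
    [[1.1, -0.7, 0, 0, 0, 0], [2.2, -1.4, 0, 0, 0, 0], [3.3, -2, 0, 0, 0, 0], [3.3, -2, 0, 0, 0, 0]],
  ],
)

```text
t: 37.95
tcp_pos: [0.3183, 0.2708, 0.2089]
ee_rot: [[0.067, 0.998, -0.001], [0.998, -0.067, -0.0], [-0.0, -0.001, -1.0]]
force: [0.5, 0.1, -0.4]
gripper_width: 0.004
grip_force: 0.0
```

```bash
python3 - <<'E'
from h import *
s=st();go([.3203,.2688,.085],Rt(-3.9))
im=r.capture('wrist');c=cam('wrist',s);cv2.imwrite('pics/w15.png',im)
k=px(c,[.3802,.2647,.0935])[0];print(k)
b=(im.max(2)<60).astype(np.uint8);n,l,stt,ce=cv2.connectedComponentsWithStats(b)
for i in range(1,n):
    if stt[i,4]>150 and np.hypot(*(ce[i]-k))<60: print(stt[i],ce[i],pt(c,ce[i],.0935)[0])
E
```

```text
37.95 [0.3183 0.2708 0.2089] th -3.8440199426966712 z [-0.0015 -0.0003 -1.    ] g 0.0036068745201104893 0.0 F [ 0.4838  0.061  -0.4159] q6 39.173517893704165
rows [-0.06   0.077  4.129 -0.017  0.005  0.011] n>= 2.478014497483583
[377.005  197.2068]
[365 185  25  23 393] [376.3537 195.8244] [0.3795 0.2662 0.0935]
```

>>> carry_out(
  commands=[
    [[-0.05, 0.05, 1.2, 0, 0, 0], [-0.05, 0.05, 2.4, 0, 0, 0], [-0.05, 0.05, 3.4, 0, 0, 0], [-0.05, 0.05, 4.1, 0, 0, 0], [-0.05, 0.05, 4.1, 0, 0, 0]],
  ],
)

```text
t: 38.5
tcp_pos: [0.3206, 0.2649, 0.0842]
ee_rot: [[0.072, 0.997, -0.005], [0.997, -0.072, -0.003], [-0.004, -0.004, -1.0]]
force: [-0.3, 0.3, 0.9]
gripper_width: 0.003
grip_force: 0.0
```

>>> carry_out(
  commands=[
    [[0, 0.4, 0, 0, 0, 0], [0, 0.8, 0, 0, 0, 0], [0, 1.2, 0, 0, 0, 0], [0, 1.6, 0, 0, 0, 0], [0, 2, 0, 0, 0, 0]],
  ],
)

```text
t: 39.0
tcp_pos: [0.3831, 0.2626, 0.0882]
ee_rot: [[0.071, 0.997, 0.002], [0.997, -0.071, 0.001], [0.001, 0.002, -1.0]]
force: [-1.6, 0.1, 1.0]
gripper_width: 0.002
grip_force: 0.6
```

>>> carry_out(
  commands=[
    [[0, 0.3, 0, 0, 0, 0], [0, 0.6, 0, 0, 0, 0], [0, 0.9, 0, 0, 0, 0], [0, 1.2, 0, 0, 0, 0], [0, 1.3, 0, 0, 0, 0]],
  ],
)

```text
t: 39.5
tcp_pos: [0.4212, 0.2595, 0.0867]
ee_rot: [[0.071, 0.997, -0.0], [0.997, -0.071, -0.0], [-0.0, -0.0, -1.0]]
force: [-0.7, 1.3, -0.3]
gripper_width: 0.003
grip_force: 0.4
```

```bash
python3 - <<'E'
from h import *
s=st();im=r.capture('wrist');c=cam('wrist',s);cv2.imwrite('pics/w16.png',im)
for a in(.8,.85,1.):
    d=.08*(np.sin(.479)+np.sin(a-.5)); p=np.array([.3798,.2655])+d*np.array([.9977,-.068]);z=.0235+.08*np.cos(a-.5);print(a,p,px(c,[*p,z]))
b=(im.max(2)<60).astype(np.uint8);n,l,stt,ce=cv2.connectedComponentsWithStats(b)
for i in range(1,n):
    if 150<stt[i,4]<3000: print(stt[i],ce[i],pt(c,ce[i],.0935)[0])
E
```

```text
39.5 [0.4212 0.2595 0.0867] th -4.088315154812626 z [-0.0002 -0.0001 -1.    ] g 0.002737146003216136 0.4243860952556133 F [-0.6673  1.3226 -0.3193] q6 31.489455059485586
0.8 [0.4402 0.2614] [[347.9504 246.773 ]]
0.85 [0.444  0.2611] [[353.8126 245.8566]]
1.0 [0.4549 0.2604] [[369.9365 242.4392]]
[313 231   8  97 442] [316.8869 280.6493] [0.4189 0.2349 0.0935]
[532 315  59  31 711] [565.8425 334.3122] [0.5919 0.1793 0.0935]
[ 44 334  26  12 176] [ 55.25   340.5341] [0.2287 0.1997 0.0935]
[467 347  35  27 610] [485.318  358.9787] [0.5369 0.1614 0.0935]
[226 360  85  24 703] [273.34   378.5903] [0.3805 0.1543 0.0935]
```

Contact ongoing at about 0.9 rad; creeping a bit further to the stop.

>>> carry_out(
  commands=[
    [[0, 0.08, 0, 0, 0, 0], [0, 0.16, 0, 0, 0, 0], [0, 0.24, 0, 0, 0, 0], [0, 0.24, 0, 0, 0, 0]],
  ],
)

```text
t: 39.95
tcp_pos: [0.4278, 0.2592, 0.087]
ee_rot: [[0.071, 0.997, 0.0], [0.997, -0.071, 0.0], [0.0, 0.0, -1.0]]
force: [-0.4, 0.6, 0.1]
gripper_width: 0.007
grip_force: 0.0
```

>>> carry_out(
  commands=[
    [[0, 0.06, 0, 0, 0, 0], [0, 0.12, 0, 0, 0, 0], [0, 0.12, 0, 0, 0, 0]],
  ],
)

```text
t: 40.25
tcp_pos: [0.4314, 0.2589, 0.087]
ee_rot: [[0.071, 0.997, 0.0], [0.997, -0.071, 0.0], [0.0, 0.0, -1.0]]
force: [-0.6, -0.2, -1.5]
gripper_width: 0.005
grip_force: 0.1
```

>>> carry_out(
  commands=[
    [[0, -0.6, 0, 0, 0, 0], [0, -1.5, -0.3, 0, 0, 0], [0, -2.8, -1.2, 0, 0, 0], [0, -4, -2.4, 0, 0, 0], [0, -4, -4, 0, 0, 0]],
  ],
)

```text
t: 40.75
tcp_pos: [0.308, 0.2669, 0.207]
ee_rot: [[0.069, 0.998, -0.003], [0.998, -0.069, -0.002], [-0.002, -0.003, -1.0]]
force: [0.3, 0.3, -0.7]
gripper_width: 0.004
grip_force: 0.0
```

```bash
python3 - <<'E'
from h import *
s=st();im=r.capture('wrist');c=cam('wrist',s);cv2.imwrite('pics/w17.png',im)
isc=r.capture('scene');it=r.capture('top');cv2.imwrite('pics/scene5.png',isc);cv2.imwrite('pics/top5.png',it)
for a in(0,.85,1.):
    d=.08*(np.sin(.479)+np.sin(a-.5)); p=np.array([.3798,.2655])+d*np.array([.9977,-.068]);z=.0235+.08*np.cos(a-.5);print(a,px(c,[*p,z]),px(cam('scene'),[*p,z]))
def comps(im,k,w):
    b=(im.max(2)<60).astype(np.uint8);n,l,stt,ce=cv2.connectedComponentsWithStats(b)
    for i in range(1,n):
        if stt[i,4]>40 and np.hypot(*(ce[i]-k))<w: print(stt[i],ce[i])
comps(im,px(c,[.4549,.2604,.0935])[0],90);print('scene');comps(isc,px(cam('scene'),[.4549,.2604,.0935])[0],60)
g=isc.min(2);h=r.capture
E
```

```text
40.75 [0.308  0.2669 0.207 ] th -3.960033171942666 z [-0.0029 -0.0018 -1.    ] g 0.004222274850625948 0.0 F [ 0.3396  0.2918 -0.6897] q6 39.70877588666701
0 [[385.7483 192.5043]] [[483.6659 276.5676]]
0.85 [[451.6882 193.7504]] [[457.2452 288.6302]]
1.0 [[460.2052 192.4597]] [[452.0021 292.554 ]]
[  438     0   202   297 20928] [500.0697 143.047 ]
scene
```

```bash
python3 - <<'E'
from h import *
im=cv2.imread('pics/w17.png');b=im.max(2)<60
for v in range(150,240,4): print(v,''.join('#' if x else '.' for x in b[v,425:500]))
it=cv2.imread('pics/top5.png');ct=cam('top')
for a in(0,.85,1.):
    d=.08*(np.sin(.479)+np.sin(a-.5)); p=np.array([.3798,.2655])+d*np.array([.9977,-.068]);print(a,px(ct,[*p,.0235+.08*np.cos(a-.5)]))
E
```

```text
150 ......................#####################################################
154 .....................######################################################
158 .....................######################################################
162 ....................#######################################################
166 ....................#######################################################
170 ...................########################################################
174 ...................########################################################
178 ..................#########################################################
182 ...................########################################################
186 .........................##################################################
190 .......................################.....###############################
194 ................#########################.#################################
198 ................###########################################################
202 ...............############################################################
206 ...............############################################################
210 ...............############################################################
214 ..............#############################################################
218 .............##############################################################
222 ................###########################################################
226 ....................#######################################################
230 .........................##################################################
234 .............................##############################################
238 .................................##########################################
0 [[194.9784 265.2642]]
0.85 [[196.7393 238.5512]]
1.0 [[197.8489 234.1155]]
```

```bash
python3 - <<'E'
from h import *
it=cv2.imread('pics/top5.png').max(2);
for v in range(222,270,2): print(v,' '.join('%3d'%x for x in it[v,184:216:2]))
g=cv2.imread('pics/w17.png').max(2)
print()
for v in range(170,222,4): print(v,' '.join('%3d'%x for x in g[v,428:500:4]))
E
```

```text
222  57  55  56  57  57  57  58  57  57  57  57  57  58  59  59  58
224  53  52  52  55  52  54  53  53  56  52  54  56  59  57  57  58
226  74  71  73  73  73  72  66  64  63  60  56  58  59  58  56  54
228  81  82  81  81  84  80  72  66  66  77  80  80  79  80  80  76
230  81  82  81  82  80  64  39  29  27  48  76  82  82  83  83  82
232  82  80  82  81  77  46  44  33  22  24  61  80  82  80  82  83
234  83  82  80  81  70  37  37  34  19  28  67  84  89  86  80  78
236  99 120 112  95  88  61  32  24  17  58 129 149 155 147 124 108
238 166 173 169 163 160 149 107  74  54  79 148 170 168 168 161 125
240 179 179 178 179 179 178 173 159 126  85 119 162 166 167 150  89
242 177 180 179 180 179 179 179 170 149  98  87 127 147 144 116  74
244 180 178 177 178 181 180 179 175 130  99  85  75  70  65  63  73
246 181 179 178 180 182 179 172 160 122 107  98  89  88  77  71 107
248 180 178 178 179 179 180 172 156 110  97  96 100 100  83  82 128
250 181 180 179 178 178 180 172 158  98  75  74  75  76  66  88 126
252 181 178 179 178 177 178 172 162 129 112 113 109 103  98 129 133
254 177 179 
[... 820 characters left out ...]
  28  21  32  50
186  90 101 113 115  92  77  25  35  44  39  41  33  22  29  28  13  42  54
190 146  86  88  81  85  45  29  35  44  64  66  41  27  26  26  25  39  52
194 134  93  91  75  31  26  33  38  45  53  52  39  26  23  29  22  44  47
198  94  94  94  67  19  27  16  31  32  37  42  39  28  16  28  34  43  48
202  93  92  92  52  29  22  22  31  32  37  35  23  28  23  25  34  46  50
206  92  91  89  40  31  25  22  19  28  21  23  32  30  30  28  30  49  50
210  91  90  92  37  17  28  32  27  30  29  31  25  25  33  25  39  49  48
214  93  91  92  31  22  29  31  22  22  22  25  26  23  26  31  38  51  45
218  93  91  87  21  24  28  29  33  14  30  25  27  23  16  31  45  47  45
```

```bash
python3 - <<'E'
from h import *
it=cv2.imread('pics/top5.png').max(2);ct=cam('top')
print(px(ct,[[.5645,.1192,.062],[.564,.1122,.062]]))
for v in range(180,204,2): print(v,' '.join('%3d'%x for x in it[v,226:278:2]))
for n in (it,):
    pass
im=cv2.imread('pics/top5.png');print(len(find(im,ct,False)))
E
```

```text
[[257.3351 191.3414]
 [260.021  191.5104]]
180  56  93 141 143 129 137 144 143 144 145 145 145 189 253 254 254 254 254 254 254 253 253 253 253 252 252
182  51  65 120 140 116  98 103 108 112 113 118 120 157 243 250 250 250 251 253 253 253 254 254 254 254 254
184  50  59 117 140 107  76  73  75  74  74  74  74  77 111 162 171 161 169 198 197 195 203 208 209 211 227
186  49  64 120 140 110  87  86  81  80  80  78  81  93 129 170 169 162 161 166 167 166 167 168 163 162 171
188  43  70 127 142 130 134 135 132 131 126 125 148 228 236 238 190 116 122 175 206 174 167 166 168 169 167
190  42  76 132 142 138 146 147 147 147 146 149 188 253 254 254 203  76  56 139 225 164 162 166 167 169 167
192  44  79 134 141 139 148 147 148 148 147 150 189 253 254 254 194  67  44  58 132 106 152 168 167 169 167
194  42  84 136 138 136 143 144 145 147 147 149 216 254 254 254 218  91  43  47 105  86 120 159 165 168 168
196  42  88 136 133 111 111 116 119 121 126 132 217 249 250 251 246 207 106  91 108  78  77 105 149 167 167
198  45  93 139 128  85  75  74  76  75  77  79  95 120 144 161 178 168 119 102  91  74  72  76 129 165 167
200  51 105 140 127  86  78  75  77  75  72  74  73  92 146 160 166 163 153 148 111  81  76  87 148 167 166
202  86 136 145 129 117 116 111 112 108 107 103 118 176 206 206 201 197 191 186 178 157 136 139 168 171 169
0
```

```bash
python3 -c "
from plant import r
print(r.sign_off())"
```

```text
the job is handed in; nothing more can be done
None
```

I drew the tray out, hung all three pipes that were on the bench, pushed the tray to its end stop, swung the lamp lever to on and handed in the job. The hand-in returned no verdict, and the pipes could not be seen again once they were under the hood.

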